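# Turn the soak reminder over through the twisted chute

## Robot

A 6-joint arm with a two-finger parallel gripper is mounted at the origin on the work surface. World frame = base frame: x ahead of the robot, y to its left, z up, the work surface at z = 0. Lengths are in m, angles in rad, forces in N, time in s.
With the tool pointing down it reaches from about 0.275 to 0.825 m from the base axis. Payload 5.2 kg.
Tool frame: the origin (TCP) lies at the very end of the fingers, on their centre line; the grasp point (between the pads) lies 19 mm behind it; z points along the fingers, y is the direction in which the jaws open and shut (so a half turn about z gives the same grasp; the last joint's range is limited). The gripper opens to 93 mm and grips with 3 to 60 N. Pads are 15 mm wide; open, the fingers measure 128 mm over their backs; the gripper's body (75 mm by 188 mm) begins 65 mm behind the grasp point.
Start: joints at [1.107, 0.259, 1.535, -0, 1.348, -0.203], TCP at [0.142, 0.531, 0.187] pointing down, gripper open.
Joint ranges: [-3.14, 3.14], [-0.91, 2.08], [0.19, 2.58], [-1.22, 4.36], [0.22, 2.71], [-3.12, 3.12]. Speed limits (rad/s): [2.57, 2.57, 3.14, 3.14, 3.14, 3.14].

## Interface

Orientations are given as a rotation vector (axis times angle).
In Python, from cell import r gives the robot as it stands.
- The arm moves only by the shell command python3 -m inch 'ROWS' [OPENING] [FORCE]. ROWS is JSON, a list of rows, each a list of 2 entries, a list of its own where there are three numbers: the shift along the tool's x, y, z in mm, then the turn, a rotation vector about the tool's x, y, z in rad. In form: [[[x, y, z], [rx, ry, rz]], ...]. A call has 1 to 12 rows; each row shifts and turns the commanded pose from where the row before left it, along the tool's axes as they then stand; what a row does not reach is not made up. A row lasts 1/10 s, in which the tool goes at most 50 mm and 8.59 degrees, less where a joint would pass 70% of its speed; a pose out of reach is approached as far as the arm can. A call with a gripper value outside its range is refused whole. OPENING is the finger opening in mm, from 0 to 93, set as the call begins (- or left out, the last holds). The fingers move at their own pace and stop on an object; FORCE is the grip in N (left out, the last holds). Time passes only in rows, so rows that do not move let the fingers close. It gives the time, the measured TCP pose, the force and the opening at its end, in the units of the state.
- r.get_obs(): the state, without advancing time (a new reading comes with each control period).
- r.snapshot(name): name is "side" or "top" or "wrist"; returns the picture (384x512x3 uint8, red, green, blue); there is no depth.
- r.camera_info(name): a dict with "fx", "fy", "cx", "cy" (pixels), "extrinsics" (4x4, takes a point from camera to world coordinates); the wrist camera has in their place "hand_eye" (4x4, takes a point from camera to tool coordinates, whose origin is the TCP and whose axes are the flange's). Camera axes: x right, y down, z forward; pixel columns grow to the right and rows downward; lengths in m; the calibration is good to about 2 mm. The wrist camera is an equidistant fisheye: a pixel r from the principal point sees the ray r / f radians off the axis. A picture is of the moment at which its call begins: read the wrist's pose just before it. camera_info takes no time and is no camera call.
- r.finish_job(): hands the job in, once; it reports no verdict.
Trained networks look in the newest picture that a camera, given by its name, has taken for a name from the list of things; names that differ only in an ending like _2 or _b are one class to them, and where a whole thing is asked for, a point or a joint stands for the part that bears it (a point fixed in the world has none). Each returns a list of dicts, best first, with "confidence" (0 to 1); they miss things now and then, are a little off and sometimes report something else, mostly with a low value. They report only what shows in the picture. A call takes as long as a camera call.
- r.spot_in(target, camera): "uv" ([column, row] in pixels, amid what is visible of it).
- r.outline_of(target, camera): "mask" (384x512 bool, what is visible of it) and "uv" ([column, row] in pixels, amid what is visible of it).
The state is a dict: "t": time; "joints": joint angles; "joint_velocities": joint speeds; "tau": joint torques, N m; "ee_pos": TCP position; "ee_rot": TCP orientation; "wrist_force": force on the tool from outside, world axes, zero at the start; "torque": the same for the moment, N m; "width": finger opening in m.
Only numpy, scipy, OpenCV 4.12 (cv2) and the standard library are available. Lean on these libraries where they do the work, as an engineer would, in place of code of your own. Each camera call takes 0.05 s, during which the arm holds its last target.

## Task

Turn the denture-soak reminder for the night: slide the shutter on top of the twisted wire chute open, drop the two-coloured token from its stand down through the chute so that it comes out turned and lies flat on the floor of the chute's sloping tray with its green side up, then slide the shutter fully shut again. Leave everything else on the shelf standing where it is.

Things in the scene. Friction and masses are not known exactly. Their poses are not given: they have to be found in the camera images.
- token: Round two-coloured plastic token, 40 mm across and 10 mm thick, 17 to 35 g. Origin at its centre. Its x axis is the disc's axis and points out of the green face (the half on +x is green, the half on -x is white); the two colours also show as two 5 mm stripes on its rim. It starts standing on its rim, x axis level, in a groove of the token stand, the upper 30 mm of it free above the stand.
- token_stand: Blue ceramic block 64 x 64 mm, 22 mm high, that does not move, standing on the oak shelf (shelf top at z = 0.018). Origin at the centre of its underside. A groove 12 mm wide along its y axis, 38 mm long and 10 mm deep, holds the token's rim; the token's x axis lies along the stand's x axis.
- chute: Fixed reminder chute, 263 mm high, on the oak shelf: oak foot 150 x 80 mm, wire guide twisted half a turn about the vertical, top plate with a slot, and a slippery bend at the bottom that leads out towards the chute's -x into a grey open tray. Origin on the guide's vertical axis at the foot's underside, z up. A token let go upright in the slot slides down and out by itself within 1 s.
- chute_mouth (a point): Middle of the slot's mouth on top of the 8 mm top plate, 263 mm above the chute's origin, axes as the chute's. Slot 18 mm wide in x, 45 mm long in y. Plate x -34 to 34, y -36 to 90 mm, with 5 mm high rails at x = -30 and 30. Let go with the token's rim 10 mm down in the slot, centred to 3 mm.
- chute_tray (a point): Middle of the tray's floor, 85 mm from the guide's axis towards the chute's -x, 17.7 mm above its origin; floor 56 mm wide (y), 80 mm long, sloping 14 degrees down to its outer end. The guide turns the token half round, then it falls back: the face that looked to the chute's +x (away from the tray) in the slot ends up. So for green up the token's x axis must point along the chute's +x when let go.
- shutter (a joint): Slide of the mint shutter on the top plate, in m: 0 shut (covers the slot), 0.055 fully open; grows as the shutter moves towards the chute's +y. It rubs with about 1.5 N and stays where it is left; at 0.05 or more the slot is wholly free. The shutter plate is 52 x 56 x 4 mm, its underside 0.5 mm over the top plate.
- shutter_knob (a point): Centre of the top of the shutter's upright round knob, 14 mm in diameter and 26 mm high above the shutter plate; it moves with the shutter. Shut, it stands 18 mm from the slot's middle towards the chute's +y; 293 mm above the chute's origin.
- denture_box: Bystander: closed mint denture box with flip lid, 76 x 96 mm, 51 mm high; origin at the centre of its underside.
- tablet_tube: Bystander: upright aluminium tablet tube with white cap, 32 mm in diameter, 102 mm high; origin at the centre of its underside.
- brush_holder: Bystander: white ceramic toothbrush holder, 74 mm in diameter, 100 mm high, with two brushes and steel tweezers sticking up to 180 mm; origin at the centre of its underside.
- magnifier: Bystander: round chrome-framed magnifying glass, 78 mm across, upright on a dark base 60 x 70 mm, 111 mm high; origin at the centre of its underside.

How it is judged:
On the way, in this order (a step that is already met when the one before it is completed fails the run):
1. the shutter has been slid open (value of joint shutter above 0.042 m), for 0.1 s.
2. the token, let go, goes down inside the twisted guide (x of token in the frame of chute between -0.015 and 0.015 m and y of token in the frame of chute between -0.015 and 0.015 m and z of token in the frame of chute between 0.08 and 0.23 m and contact force between the fingers and token below 0.1 N).
3. the token lies in the tray, green side up (angle between token's own x axis and vertical below 0.45 rad and distance between token and chute_tray below 0.035 m), for 0.2 s.
At the end, for the whole second after the job is handed in: The token lies at rest in the chute's tray, green face up (its axis within 0.45 rad of vertical, its centre within 35 mm of the tray's centre), after going down through the twisted guide, and the shutter is shut again to within 6 mm (all of step 3 and linear speed of token below 0.02 m/s and value of joint shutter below 0.006 m); the robot touches nothing.
It fails at once if a bystander is pushed more than 25 mm or tipped over (distance of any of denture_box, tablet_tube, brush_holder, magnifier from where it was at the start of the episode above 0.025 m or angle between any of denture_box, tablet_tube, brush_holder, magnifier's own z axis and vertical above 0.4 rad).
It also fails if it takes over 54 s, if anything falls off the work surface, if the arm or the gripper's body presses on something with over 40 N, if the wrist force passes 120 N, or if a joint passes its speed limit or range.

## Working session

There is one attempt and no reset: what is moved stays moved. The work goes in short steps, Python scripts to look and compute and a shell command to move; the robot and the scene stay as the last step left them, time stands still between calls to the robot, and variables do not carry over. Pictures are saved under pics/ and viewed, and the job is handed in when it is done.

```bash
ls; mkdir -p pics
python3 - <<'E'
from cell import r
import cv2,numpy as np
print(r.get_obs())
for c in ["side","top","wrist"]:
    im=r.snapshot(c); cv2.imwrite(f"pics/{c}0.png",im[:,:,::-1])
    print(c,r.camera_info(c))
E
```

```text
pics
{'t': 0.0, 'joints': array([ 1.10720176e+00,  2.59321553e-01,  1.53610173e+00, -8.25874318e-06,
        1.34801429e+00, -2.02828192e-01]), 'joint_velocities': array([-0.00067552, -0.00119348, -0.00052087,  0.00016291,  0.00062143,
        0.00113026]), 'tau': array([-1.74856366e-03, -4.37319946e+01, -2.83999372e+01,  7.17485952e-02,
        4.15688753e-02, -1.18809385e-04]), 'ee_pos': array([0.14151293, 0.53083883, 0.18602184]), 'ee_rot': array([-4.08370829e-01, -3.11433569e+00,  2.74221517e-03]), 'wrist_force': array([0.28749189, 0.13692091, 0.47901541]), 'torque': array([ 0.06989181, -0.00779888,  0.00024246]), 'width': 0.09288919652347244}
side {'fx': 407.8475724698936, 'fy': 407.8475724698936, 'cx': 255.20979062577675, 'cy': 184.10153467157954, 'extrinsics': array([[-0.96706653, -0.15430877,  0.20241326,  0.36953878],
       [-0.25440717,  0.61009348, -0.7503752 ,  0.91064838],
       [-0.00770154, -0.77715812, -0.62925824,  0.99017625],
       [ 0.        ,  0.        ,  0.        ,  1.        ]])}
top {'fx': 369.5826261033097, 'fy': 369.5826261033097, 'cx': 251.04233866462, 'cy': 188.1664967867131, 'extrinsics': array([[ 0.00188935, -0.98363277,  0.18017493,  0.41878344],
       [-0.99956204,  0.00346339,  0.02938941, -0.02882743],
       [-0.0295324 , -0.18015154, -0.98319543,  1.1897122 ],
       [ 0.        ,  0.        ,  0.        ,  1.        ]])}
wrist {'fx': 297.3186396354542, 'fy': 297.3186396354542, 'cx': 256.9362630617951, 'cy': 192.37327422863956, 'hand_eye': array([[ 4.54409853e-04, -9.67975955e-01, -2.51042515e-01,
         6.97088861e-02],
       [ 9.99999638e-01,  6.20522422e-04, -5.82535173e-04,
        -7.14352370e-04],
       [ 7.19657549e-04, -2.51042159e-01,  9.67975886e-01,
        -1.96803027e-01],
       [ 0.00000000e+00,  0.00000000e+00,  0.00000000e+00,
         1.00000000e+00]])}
```

View pics/side0.png

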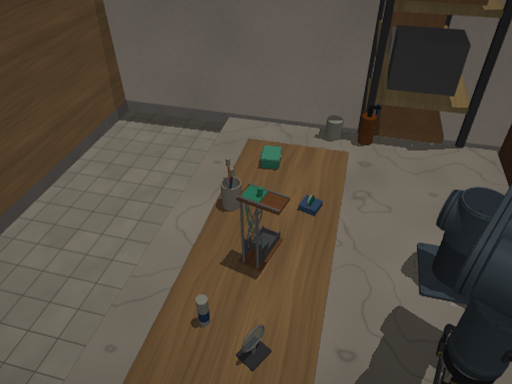

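View pics/top0.png

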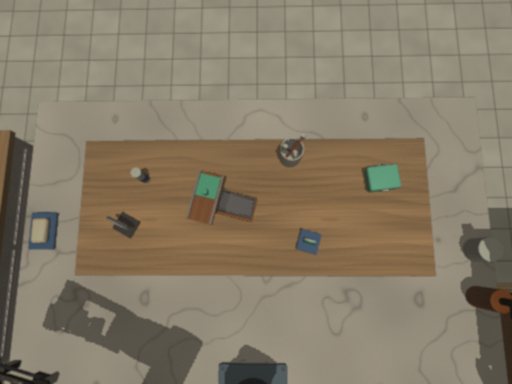

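View pics/wrist0.png

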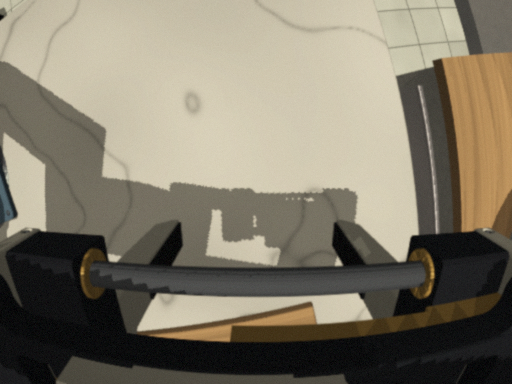

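```bash
cat > h.py <<'E'
from cell import r
import cv2,numpy as np
from scipy.spatial.transform import Rotation as R
def pix2ray(cam,uv):
    c=r.camera_info(cam);E=c["extrinsics"]
    d=np.array([(uv[0]-c["cx"])/c["fx"],(uv[1]-c["cy"])/c["fy"],1.])
    return E[:3,3],E[:3,:3]@d
def onz(cam,uv,z):
    o,d=pix2ray(cam,uv);return o+d*(z-o[2])/d[2]
def proj(cam,P):
    c=r.camera_info(cam);P=np.atleast_2d(P)
    if cam=="wrist":
        o=r.get_obs();T=np.eye(4);T[:3,:3]=R.from_rotvec(o["ee_rot"]).as_matrix();T[:3,3]=o["ee_pos"];E=T@c["hand_eye"]
        Q=(P-E[:3,3])@E[:3,:3];th=np.arctan2(np.hypot(Q[:,0],Q[:,1]),Q[:,2]);n=np.hypot(Q[:,0],Q[:,1])+1e-12
        return np.c_[c["cx"]+c["fx"]*th*Q[:,0]/n,c["cy"]+c["fy"]*th*Q[:,1]/n]
    E=c["extrinsics"];Q=(P-E[:3,3])@E[:3,:3]
    return np.c_[c["cx"]+c["fx"]*Q[:,0]/Q[:,2],c["cy"]+c["fy"]*Q[:,1]/Q[:,2]]
def wpix(uv,z,obs=None):
    c=r.camera_info("wrist");o=obs or r.get_obs();T=np.eye(4);T[:3,:3]=R.from_rotvec(o["ee_rot"]).as_matrix();T[:3,3]=o["ee_pos"];E=T@c["hand_eye"]
    a=np.array([uv[0]-c["cx"],uv[1]-c["cy"]]);n=np.linalg.norm(a);th=n/c["fx"]
    d=E[:3,:3]@np.array([*(np.sin(th)*a/n),np.cos(th)]);return E[:3,3]+d*(z-E[2,3])/d[2]
def crop(cam,u0,v0,w,h,s,name,im=None):
    im=r.snapshot(cam) if im is None else im
    cv2.imwrite("pics/"+name,cv2.resize(im[v0:v0+h,u0:u0+w,::-1],None,fx=s,fy=s,interpolation=cv2.INTER_CUBIC))
E
python3 - <<'E'
from h import *
for cam in ["top","side"]:
    for t in ["token","token_stand","shutter","shutter_knob","chute","chute_tray","denture_box","tablet_tube","brush_holder","magnifier"]:
        try:
            q=r.outline_of(t,cam)
            for x in q[:2]:
                m=x["mask"].astype(np.uint8);rc=cv2.minAreaRect(cv2.findNonZero(m))
                print(cam,t,round(x["confidence"],2),np.round(x["uv"],1),m.sum(),np.round(cv2.boxPoints(rc),1).tolist())
        except Exception as e: print(t,e)
im=cv2.imread("pics/top0.png")[:,:,::-1];crop("top",180,130,150,130,5,"topc.png",im)
im=cv2.imread("pics/side0.png")[:,:,::-1];crop("side",205,140,130,140,4,"sidec.png",im)
E
```

```text
top token 0.63 [310.6 243. ] 46 [[303.29998779296875, 242.3000030517578], [304.20001220703125, 238.0], [314.6000061035156, 240.10000610351562], [313.70001220703125, 244.3000030517578]]
top token 0.15 [208.6 186.3] 447 [[195.1999969482422, 194.3000030517578], [200.5, 172.89999389648438], [220.5, 177.89999389648438], [215.1999969482422, 199.3000030517578]]
top token_stand 0.73 [304.6 243.1] 406 [[295.20001220703125, 248.60000610351562], [301.0, 228.39999389648438], [322.20001220703125, 234.5], [316.3999938964844, 254.6999969482422]]
top shutter 0.72 [206.9 185.3] 470 [[195.10000610351562, 194.5], [200.60000610351562, 172.39999389648438], [220.89999389648438, 177.5], [215.39999389648438, 199.60000610351562]]
top shutter_knob 0.73 [204.8 185.6] 442 [[194.5, 193.60000610351562], [200.5, 172.6999969482422], [221.10000610351562, 178.60000610351562], [215.1999969482422, 199.5]]
top chute 0.72 [218.3 200.7] 2391 [[185.0, 218.3000030517578], [198.5, 168.89999389648438], [261.5, 186.10000610351562], [248.10000610351562, 235.5]]
top chute_tray 0.84 [214.7 199. ] 2185 [[186.39999389648438, 217.60
[... 2065 characters left out ...]
[274.70001220703125, 274.0]]
side chute_tray 0.96 [259.2 229.3] 2526 [[225.6999969482422, 264.6000061035156], [239.5, 181.89999389648438], [290.3999938964844, 190.39999389648438], [276.6000061035156, 273.1000061035156]]
side denture_box 0.94 [270.8 158.2] 384 [[261.0, 146.0], [281.0, 146.0], [281.0, 167.0], [261.0, 167.0]]
side tablet_tube 0.69 [201.6 309.7] 338 [[194.5, 295.79998779296875], [206.3000030517578, 294.1000061035156], [210.8000030517578, 325.29998779296875], [199.0, 327.0]]
side brush_holder 0.64 [231.2 192.2] 709 [[220.0, 160.0], [242.0, 160.0], [242.0, 210.0], [220.0, 210.0]]
side magnifier 0.69 [254.9 349.8] 867 [[231.0, 351.0], [259.5, 322.5], [280.0, 343.0], [251.5, 371.5]]
```

View pics/topc.png

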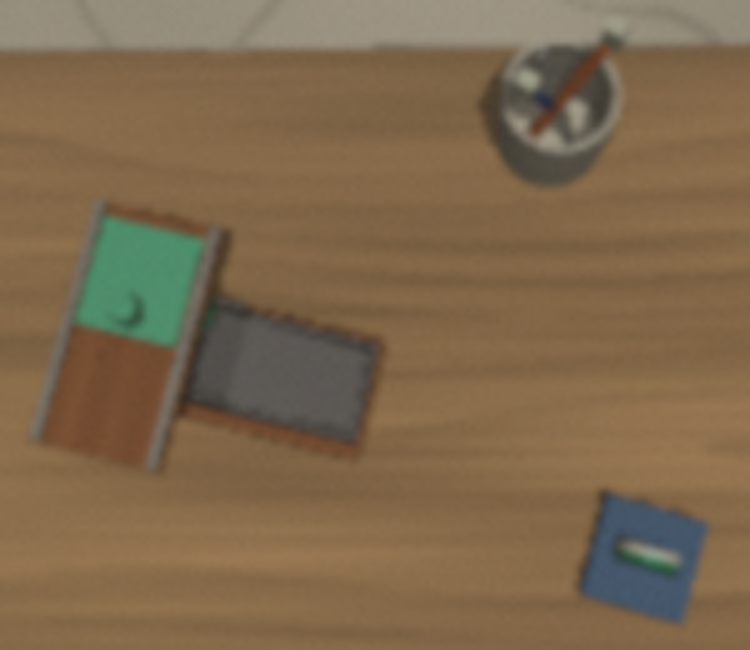

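View pics/sidec.png

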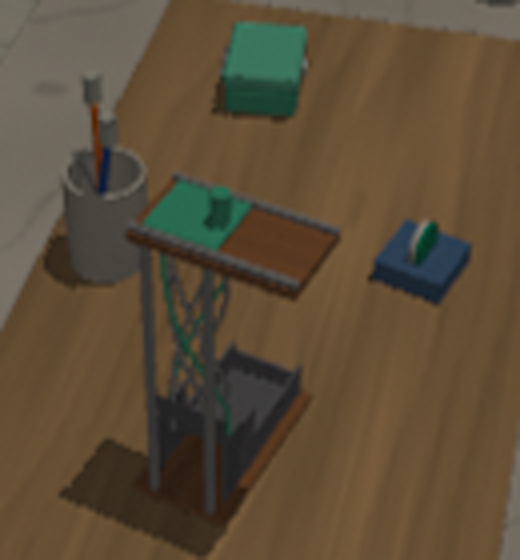

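```bash
cat > fit.py <<'E'
from h import *
from scipy.optimize import least_squares
t=np.array([[100,200],[222,228],[160,470],[33,440]])/5+[180,130]
s=np.array([[130,232],[296,296],[340,235],[177,176]])/4+[205,140]
zt=0.018+.263+.005
print("top",np.round([onz("top",p,zt) for p in t],4)); print("side",np.round([onz("side",p,zt) for p in s],4))
# chute corners: (x,y): top img order: UL=(+x,-y), UR=(-x,-y), LR=(-x,+y), LL=(+x,+y)
xr=.032
L=np.array([[xr,-.036],[-xr,-.036],[-xr,.09],[xr,.09]])
def world(p,L,z):
    c,s_=np.cos(p[2]),np.sin(p[2]);return np.c_[p[0]+c*L[:,0]-s_*L[:,1],p[1]+s_*L[:,0]+c*L[:,1],np.full(len(L),z)]
# side order: left(130,232): +x,-y ; bottom(296,296): +x,+y ; right: -x,+y ; top: -x,-y
Ls=np.array([[xr,-.036],[xr,.09],[-xr,.09],[-xr,-.036]])
def f(p,w=(1,1)): return np.r_[w[0]*(proj("top",world(p,L,zt))-t).ravel(),w[1]*(proj("side",world(p,Ls,zt))-s).ravel()]
for w in [(1,1),(1,0),(0,1)]:
    o=least_squares(f,[.45,.1,1.35],args=(w,));print(w,np.round(o.x,4),np.round(o.fun,1))
# stand: crop corners top face z=.04
st=np.array([[603,491],[706,522],[683,622],[582,594]])/5+[180,130]
P=np.array([onz("top",p,.04) for p in st]);print("stand top",P.mean(0).round(4),np.round(P,4))
ss=np.array([[411,221],[471,253],[436,292],[374,266]])/4+[205,140]
Q=np.array([onz("side",p,.04) for p in ss]);print("stand side",Q.mean(0).round(4),np.round(Q,4))
for q in (P,Q):
    for i in range(4): d=q[(i+1)%4]-q[i];print(np.linalg.norm(d).round(4),np.degrees(np.arctan2(d[1],d[0])).round(1))
for k in [(np.array([209.,190.]))]: pass
E
python3 fit.py
```

```text
top [[0.6314 0.127  0.286 ]
 [0.6167 0.0651 0.286 ]
 [0.4954 0.0938 0.286 ]
 [0.5102 0.1569 0.286 ]]
side [[0.6265 0.1386 0.286 ]
 [0.5077 0.1718 0.286 ]
 [0.492  0.1076 0.286 ]
 [0.612  0.0745 0.286 ]]
(1, 1) [0.5884 0.1075 1.3238] [-1.1  0.1 -1.   0.5 -1.9  0.9 -1.5  0.5 -0.7 -2.4  0.4 -3.1  0.2 -2.3
 -0.6 -1.7]
(1, 0) [0.5897 0.1044 1.3351] [-0.  -0.3  0.1 -0.2 -0.2  0.3  0.1  0.2 -0.  -0.   0.  -0.  -0.  -0.
 -0.  -0. ]
(0, 1) [0.5856 0.116  1.3043] [-0.   0.  -0.   0.  -0.   0.  -0.   0.  -0.7 -0.4  0.3 -0.3  0.5  0.4
 -0.1  0.3]
stand top [ 0.4628 -0.1717  0.04  ] [[ 0.5032 -0.1479  0.04  ]
 [ 0.4841 -0.2106  0.04  ]
 [ 0.4235 -0.1947  0.04  ]
 [ 0.4403 -0.1337  0.04  ]]
stand side [ 0.4591 -0.1613  0.04  ] [[ 0.4769 -0.2072  0.04  ]
 [ 0.4194 -0.1775  0.04  ]
 [ 0.4417 -0.1205  0.04  ]
 [ 0.4985 -0.14    0.04  ]]
0.0655 -106.9
0.0626 165.3
0.0633 74.6
0.0644 -12.7
0.0647 152.6
0.0612 68.6
0.06 -19.0
0.0706 -107.8
```

```bash
cat > go.py <<'E'
# prints remaining shift in tool axes to a target xyz and a target yaw of tool y (deg)
import sys
from h import *
def rem(t,yaw=None):
    o=r.get_obs();M=R.from_rotvec(o["ee_rot"]).as_matrix()
    print("t",round(o["t"],2),"pos",o["ee_pos"].round(4),"width",round(o["width"],4),"F",o["wrist_force"].round(1),"j",o["joints"].round(2))
    print("shift mm",((np.array(t)-o["ee_pos"])@M*1000).round(1))
    if yaw is not None:
        a=np.radians(yaw);z=np.array([0,0,-1.]);y=np.array([np.cos(a),np.sin(a),0]);x=np.cross(y,z)
        D=np.c_[x,y,z]; D2=np.c_[-x,-y,z]
        print("turn",R.from_matrix(M.T@D).as_rotvec().round(4),"or",R.from_matrix(M.T@D2).as_rotvec().round(4))
if __name__=="__main__":
    a=[float(v) for v in sys.argv[1:]];rem(a[:3],a[3] if len(a)>3 else None)
E
python3 go.py 0.571 0.11 0.40 76.5
```

```text
t 1.15 pos [0.1418 0.5314 0.1869] width 0.0931 F [ 0.1  0.3 -0.6] j [ 1.11  0.26  1.53  0.    1.35 -0.2 ]
shift mm [-523.4 -296.5 -213.2]
turn [ 0.     -0.     -0.0251] or [-0.     -0.      3.1165]
```

```bash
python3 -m inch '[[[0,0,-15],[0,0,0]],[[0,0,-35],[0,0,0]],[[0,0,-40],[0,0,0]],[[0,0,-40],[0,0,0]],[[-15,-8,-40],[0,0,0]],[[-28,-15,-28],[0,0,0]],[[-35,-20,-15],[0,0,0]],[[-35,-20,0],[0,0,0]],[[-35,-20,0],[0,0,-0.025]],[[-35,-20,0],[0,0,0]],[[-35,-20,0],[0,0,0]],[[-35,-20,0],[0,0,0]]]' 93 20 && python3 -m inch '[[[-35,-20,0],[0,0,0]],[[-35,-20,0],[0,0,0]],[[-35,-20,0],[0,0,0]],[[-35,-20,0],[0,0,0]],[[-35,-20,0],[0,0,0]],[[-35,-20,0],[0,0,0]],[[-30,-15,0],[0,0,0]],[[-15,-8,0],[0,0,0]],[[0,0,0],[0,0,0]],[[0,0,0],[0,0,0]]]'; python3 go.py 0.571 0.11 0.40 76.5
python3 - <<'E'
from h import *
im=r.snapshot("wrist");cv2.imwrite("pics/w1.png",im[:,:,::-1])
E
```

```text
t: 2.35
ee_pos: [0.3524, 0.3289, 0.4]
ee_rot: [0.369, 3.119, 0.001]
wrist_force: [1.0, 0.7, -0.5]
width: 0.0929
t: 3.35
ee_pos: [0.5654, 0.1323, 0.3998]
ee_rot: [-0.369, -3.119, -0.001]
wrist_force: [0.0, 0.2, -0.2]
width: 0.093
t 3.35 pos [0.5654 0.1323 0.3998] width 0.093 F [ 0.   0.2 -0.2] j [ 0.04  0.27  1.01  0.    1.86 -1.3 ]
shift mm [-10.7 -20.4  -0.2]
turn [ 0.0004 -0.0009  0.    ] or [ 1.4000e-03  7.0000e-04 -3.1416e+00]
```

View pics/w1.png

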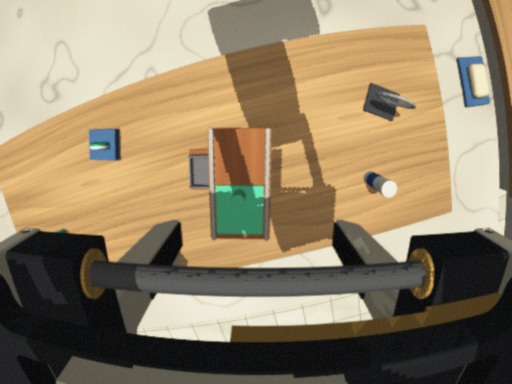

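Run:
```python
from h import *
im=cv2.imread("pics/w1.png")[:,:,::-1]
crop("wrist",190,110,100,145,5,"w1c.png",im)
crop("wrist",70,110,70,70,8,"w1s.png",im)
```

```text
(no output)
```

View pics/w1c.png

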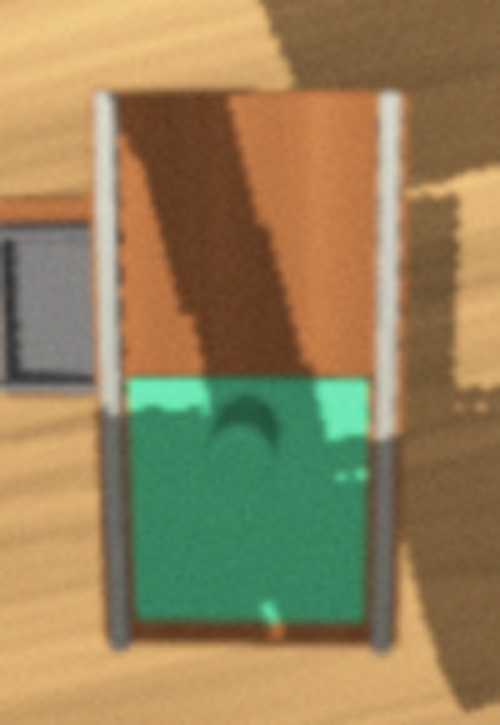

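View pics/w1s.png

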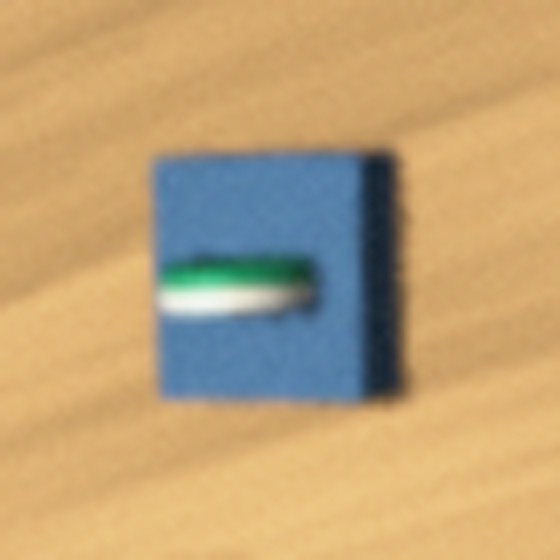

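Run:
```python
from h import *
o=[+190,110]
def W(pts,z,s=5,off=(190,110)): 
    return np.array([wpix((np.array(p)+.5)/s-.5+np.array(off),z) for p in pts])
a=W([[105,92],[390,92],[381,646],[119,648]],.286);print("rail centre ends",a.round(4))
b=W([[127,378],[368,378],[370,620],[133,620]],.2855);print("shutter",b.round(4),b.mean(0))
ey=(a[0]+a[1]-a[2]-a[3])/2;L=np.linalg.norm(ey);ey/=L;print("len",L,"width",np.linalg.norm(a[1]-a[0]),np.linalg.norm(a[2]-a[3]))
print("chute y ang",np.degrees(np.arctan2(ey[1],ey[0])),"x ang",np.degrees(np.arctan2(ey[1],ey[0]))-90)
m=a.mean(0)-ey*.027;print("mouth",m)
k=W([[246,395]],.311);print("knob top near edge",k)
s=W([[155,158],[362,155],[365,400],[160,400]],.04,8,(70,110));print("stand",s.round(4),s.mean(0))
for i in range(4): d=s[(i+1)%4]-s[i];print(np.linalg.norm(d).round(4),np.degrees(np.arctan2(d[1],d[0])).round(1))
tk=W([[236,288]],.07,8,(70,110));print(tk)
```

```text
rail centre ends [[0.4965 0.0983 0.286 ]
 [0.5109 0.1562 0.286 ]
 [0.6309 0.1265 0.286 ]
 [0.6178 0.068  0.286 ]]
shutter [[0.5573 0.087  0.2855]
 [0.5694 0.1377 0.2855]
 [0.6242 0.1255 0.2855]
 [0.612  0.073  0.2855]] [0.59074612 0.10580152 0.2855    ]
len 0.12433180026687618 width 0.059602164556468024 0.05994419521619452
chute y ang 166.03678632251066 x ang 76.03678632251066
mouth [0.59022339 0.10573575 0.286     ]
knob top near edge [[0.56127435 0.1142635  0.311     ]]
stand [[ 0.4246 -0.194   0.04  ]
 [ 0.4429 -0.133   0.04  ]
 [ 0.503  -0.1511  0.04  ]
 [ 0.4858 -0.2128  0.04  ]] [ 0.46408718 -0.17272615  0.04      ]
0.0637 73.3
0.0627 -16.8
0.064 -105.5
0.0641 163.0
[[ 0.46630708 -0.16209109  0.07      ]]
```

```bash
python3 go.py 0.5725 0.110 0.291 76.2
```

```text
t 3.4 pos [0.5651 0.1327 0.4003] width 0.093 F [ 0.7 -0.2  0.5] j [ 0.04  0.27  1.01  0.    1.86 -1.3 ]
shift mm [-12.5 -20.4 109.3]
turn [ 0.0005 -0.0001  0.0062] or [ 2.0000e-04  8.0000e-04 -3.1354e+00]
```

```bash
python3 -m inch '[[[-6,-10,10],[0,0,0.006]],[[-6.5,-10.5,20],[0,0,0]],[[0,0,25],[0,0,0]],[[0,0,20],[0,0,0]],[[0,0,0],[0,0,0]],[[0,0,0],[0,0,0]]]' 32 15;python3 go.py 0.5725 0.110 0.291 76.2;python3 - <<'E'
from h import *
im=r.snapshot("wrist");cv2.imwrite("pics/w2.png",im[:,:,::-1])
im=r.snapshot("side");crop("side",190,100,150,120,5,"s2.png",im)
E
```

```text
t: 4.0
ee_pos: [0.5727, 0.109, 0.3253]
ee_rot: [-0.378, -3.119, 0.0]
wrist_force: [0.3, -0.2, -0.6]
width: 0.0496
t 4.0 pos [0.5727 0.109  0.3253] width 0.0496 F [ 0.3 -0.2 -0.6] j [-0.    0.27  1.19 -0.    1.68 -1.33]
shift mm [ 0.5  0.9 34.3]
turn [-0.0001 -0.     -0.0002] or [-0.0000e+00  1.0000e-04  3.1414e+00]
```

View pics/w2.png

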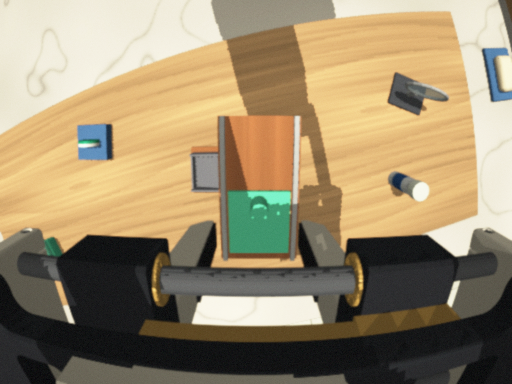

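View pics/s2.png

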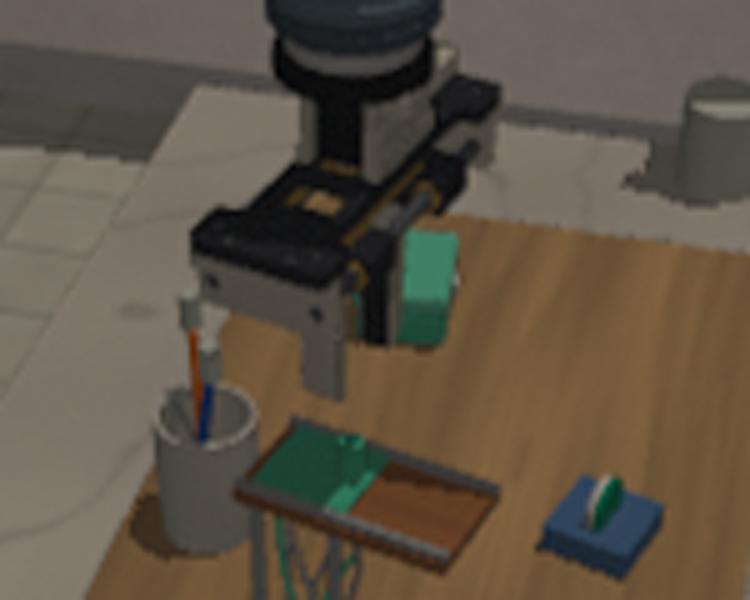

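Run:
```python
from h import *
o=r.get_obs();M=R.from_rotvec(o["ee_rot"]).as_matrix();p=o["ee_pos"]
for d in ([0,0,0],[0,.025,0],[0,.042,0],[0,-.025,0],[7.5e-3,.025,0],[-7.5e-3,.025,0]):
    w=p+M@np.array(d);print(d,((proj("side",w)[0]-[190,100])*5).round(),proj("wrist",w).round())
print(((proj("side",np.array([.5725,.11,.311]))[0]-[190,100])*5).round(),proj("wrist",np.array([.5725,.11,.311])).round())
```

```text
[0, 0, 0] [349. 411.] [[258. 218.]]
[0, 0.025, 0] [326. 438.] [[294. 218.]]
[0, 0.042, 0] [309. 457.] [[317. 218.]]
[0, -0.025, 0] [371. 385.] [[223. 218.]]
[0.0075, 0.025, 0] [338. 443.] [[294. 208.]]
[-0.0075, 0.025, 0] [313. 434.] [[293. 228.]]
[350. 436.] [[259. 210.]]
```

Run:
```python
from h import *
im=r.snapshot("wrist");crop("wrist",160,180,200,130,4,"w3.png",im)
im=r.snapshot("side");crop("side",220,135,80,70,9,"s3.png",im)
print(r.get_obs()["width"])
```

```text
0.03442462286586799
```

View pics/w3.png

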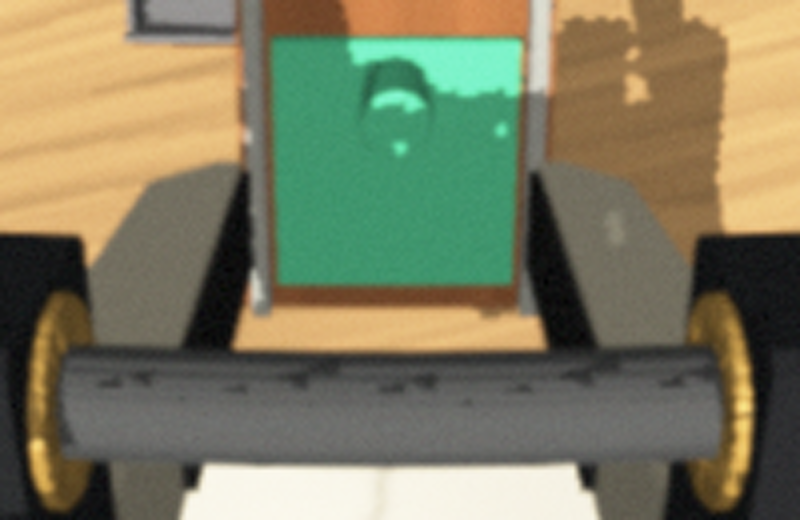

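View pics/s3.png

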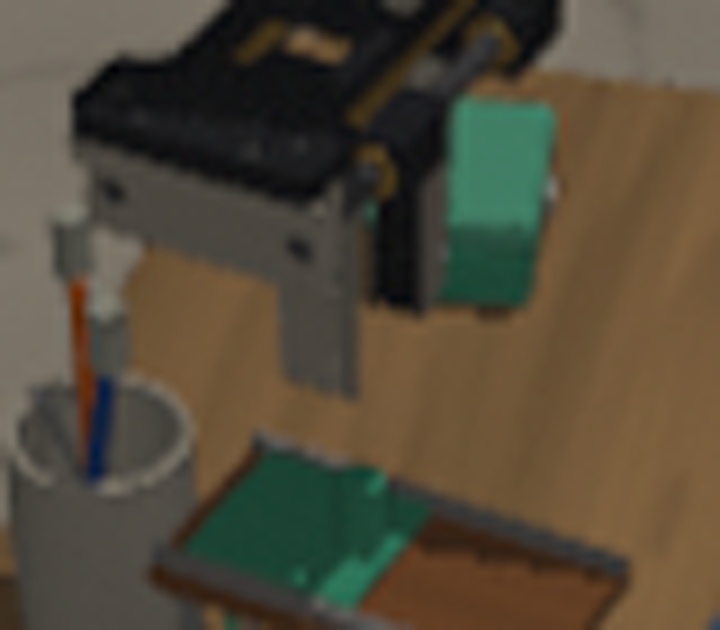

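Run:
```python
from h import *
o=r.get_obs();M=R.from_rotvec(o["ee_rot"]).as_matrix();p=o["ee_pos"]
print(o["width"],o["t"])
for z in (0,-.01,-.02,-.03,-.04):
  for y in (.017,.025,.035):
    for x in (.0075,-.0075):
      w=p+M@np.array([x,y,z]);print(x,y,z,"s3",((proj("side",w)[0]-[220,135])*9).round(),"w3",((proj("wrist",w)[0]-[160,180])*4).round())
```

```text
0.03442462286586799 4.2
0.0075 0.017 0 s3 [352. 466.] w3 [490. 112.]
-0.0075 0.017 0 s3 [306. 450.] w3 [488. 192.]
0.0075 0.025 0 s3 [339. 482.] w3 [536. 112.]
-0.0075 0.025 0 s3 [292. 466.] w3 [533. 192.]
0.0075 0.035 0 s3 [322. 502.] w3 [592. 111.]
-0.0075 0.035 0 s3 [275. 486.] w3 [588. 191.]
0.0075 0.017 -0.01 s3 [352. 439.] w3 [495. 130.]
-0.0075 0.017 -0.01 s3 [306. 423.] w3 [493. 214.]
0.0075 0.025 -0.01 s3 [339. 455.] w3 [543. 130.]
-0.0075 0.025 -0.01 s3 [292. 439.] w3 [539. 213.]
0.0075 0.035 -0.01 s3 [322. 474.] w3 [602. 129.]
-0.0075 0.035 -0.01 s3 [275. 458.] w3 [597. 212.]
0.0075 0.017 -0.02 s3 [352. 411.] w3 [501. 150.]
-0.0075 0.017 -0.02 s3 [305. 396.] w3 [498. 237.]
0.0075 0.025 -0.02 s3 [339. 427.] w3 [551. 150.]
-0.0075 0.025 -0.02 s3 [292. 411.] w3 [547. 236.]
0.0075 0.035 -0.02 s3 [322. 447.] w3 [613. 149.]
-0.0075 0.035 -0.02 s3 [274. 431.] w3 [607. 236.]
0.0075 0.017 -0.03 s3 [352. 383.] w3 [506. 172.]
-0.0075 0.017 -0.03 s3 [305. 368.] w3 [503. 263.]
0.0075 0.025 -0.03 s3 [339. 399.] w3 [559. 172.]
-0.0075 0.025 -0.03 s3 [291. 383.] w3 [554. 262.]
0.0075 0.035 -0.03 s3 [321. 419.] w3 [624. 171.]
-0.0075 0.035 -0.03 s3 [274. 403.] w3 [618. 261.]
0.0075 0.017 -0.04 s3 [352. 355.] w3 [513. 197.]
-0.0075 0.017 -0.04 s3 [305. 340.] w3 [509. 291.]
0.0075 0.025 -0.04 s3 [339. 371.] w3 [569. 196.]
-0.0075 0.025 -0.04 s3 [291. 355.] w3 [563. 290.]
0.0075 0.035 -0.04 s3 [321. 390.] w3 [637. 195.]
-0.0075 0.035 -0.04 s3 [274. 374.] w3 [630. 289.]
```

```bash
python3 -m inch '[[[0,0,12],[0,0,0]],[[0,0,12],[0,0,0]],[[0.5,1,10],[0,0,0]],[[0,0,0],[0,0,0]],[[0,0,0],[0,0,0]]]' 32 15;python3 go.py 0.5725 0.110 0.291 76.2;python3 - <<'E'
from h import *
im=r.snapshot("wrist");crop("wrist",160,150,200,130,4,"w4.png",im)
im=r.snapshot("side");crop("side",220,135,80,70,9,"s4.png",im)
E
```

```text
t: 4.7
ee_pos: [0.5728, 0.1098, 0.2903]
ee_rot: [-0.379, -3.118, 0.0]
wrist_force: [0.3, -0.0, 0.0]
width: 0.0318
t 4.7 pos [0.5728 0.1098 0.2903] width 0.0318 F [ 0.3 -0.   0. ] j [-0.    0.28  1.26 -0.    1.6  -1.33]
shift mm [ 0.4  0.1 -0.7]
turn [-0.0003 -0.0011 -0.0009] or [-1.7000e-03  5.0000e-04  3.1407e+00]
```

View pics/w4.png

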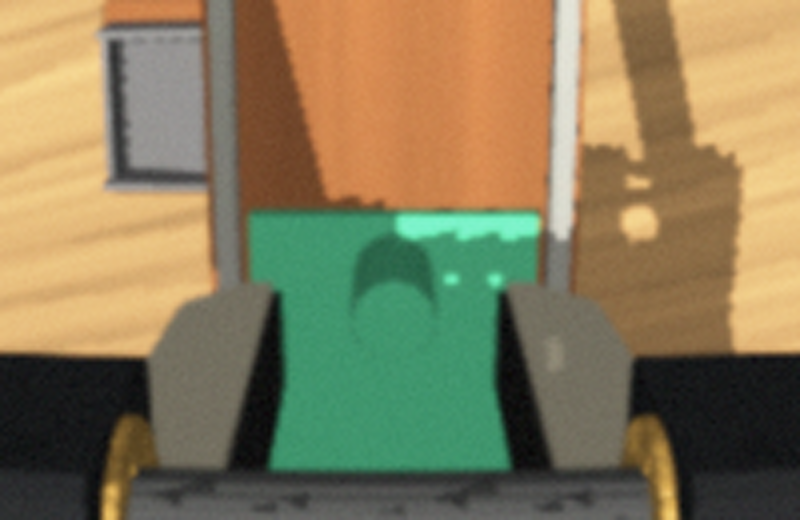

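View pics/s4.png

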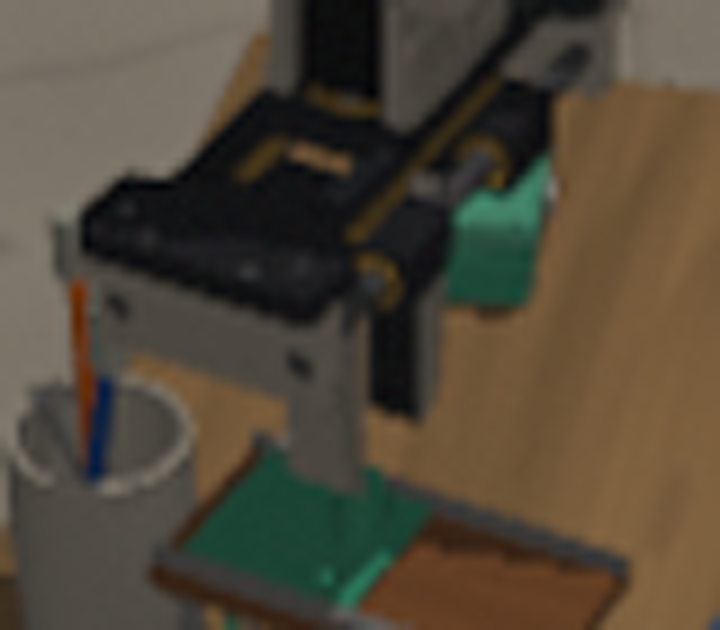

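```bash
python3 -m inch '[[[0,0,0],[0,0,0]],[[0,0,0],[0,0,0]],[[0,0,0],[0,0,0]],[[0,0,0],[0,0,0]],[[0,0,0],[0,0,0]],[[0,0,0],[0,0,0]]]' 5 10;python3 - <<'E'
from h import *
im=r.snapshot("wrist");crop("wrist",160,150,200,130,4,"w5.png",im)
im=r.snapshot("side");crop("side",220,135,80,70,9,"s5.png",im)
print(r.get_obs())
E
```

```text
t: 5.4
ee_pos: [0.5731, 0.1098, 0.2909]
ee_rot: [0.379, 3.119, 0.0]
wrist_force: [0.2, 0.1, 0.3]
width: 0.0049
{'t': 5.5, 'joints': array([-1.79350091e-03,  2.75284738e-01,  1.26340665e+00, -1.20774520e-05,
        1.60298389e+00, -1.33075631e+00]), 'joint_velocities': array([-0.00038107,  0.00029231, -0.0001564 , -0.00154813,  0.00058869,
       -0.00058295]), 'tau': array([-9.86748228e-05, -4.64519334e+01, -3.01960087e+01,  3.74830197e-03,
        8.09160993e-02, -3.08987012e-05]), 'ee_pos': array([0.57303889, 0.10976762, 0.29082385]), 'ee_rot': array([-3.78937085e-01, -3.11857414e+00,  3.42488429e-05]), 'wrist_force': array([ 0.67214665, -1.03042455,  0.33477839]), 'torque': array([-0.02552862, -0.04902075, -0.01431134]), 'width': 0.0050422230105545045}
```

View pics/w5.png

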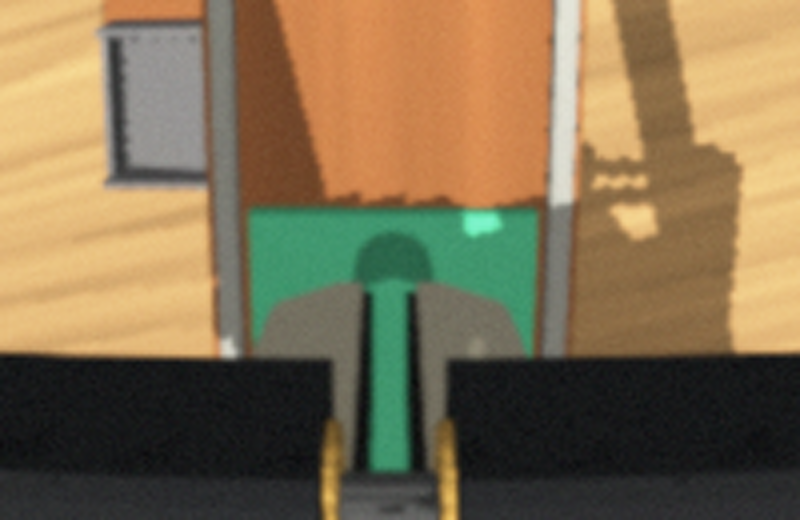

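View pics/s5.png

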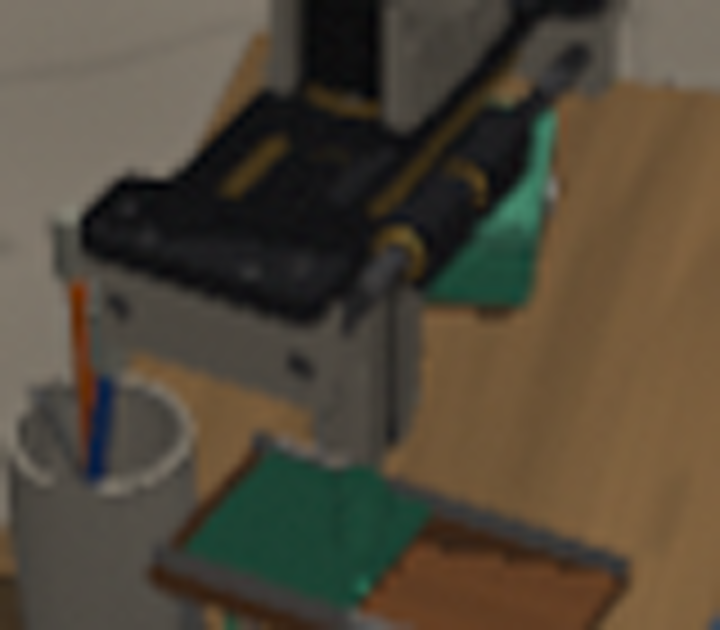

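Closed to 5 mm without meeting the knob. Both cameras put the real finger ends about 26 mm short of the reported TCP, so I correct for that: open again, then go deeper with a check on force.

```bash
python3 -m inch '[[[0,0,0],[0,0,0]],[[0,0,0],[0,0,0]],[[0,0,0],[0,0,0]],[[0,0,0],[0,0,0]]]' 34 10; python3 -m inch '[[[0,0,5],[0,0,0]],[[0,0,5],[0,0,0]],[[0,0,5],[0,0,0]],[[0,0,4],[0,0,0]],[[0,0,0],[0,0,0]]]'; python3 -m inch '[[[0,0,0],[0,0,0]],[[0,0,0],[0,0,0]],[[0,0,0],[0,0,0]],[[0,0,0],[0,0,0]],[[0,0,0],[0,0,0]]]' 5 12;python3 - <<'E'
from h import *
im=r.snapshot("wrist");crop("wrist",160,150,200,130,4,"w6.png",im)
im=r.snapshot("side");crop("side",220,135,80,70,9,"s6.png",im)
E
```

```text
t: 5.9
ee_pos: [0.573, 0.1098, 0.2909]
ee_rot: [-0.379, -3.119, 0.0]
wrist_force: [0.5, 0.4, 0.1]
width: 0.0313
t: 6.4
ee_pos: [0.5726, 0.1098, 0.2708]
ee_rot: [-0.379, -3.117, 0.0]
wrist_force: [-0.4, -0.4, 0.5]
width: 0.0342
t: 6.9
ee_pos: [0.5733, 0.1103, 0.2721]
ee_rot: [0.378, 3.118, 0.001]
wrist_force: [1.0, 2.8, 0.5]
width: 0.0134
```

View pics/w6.png

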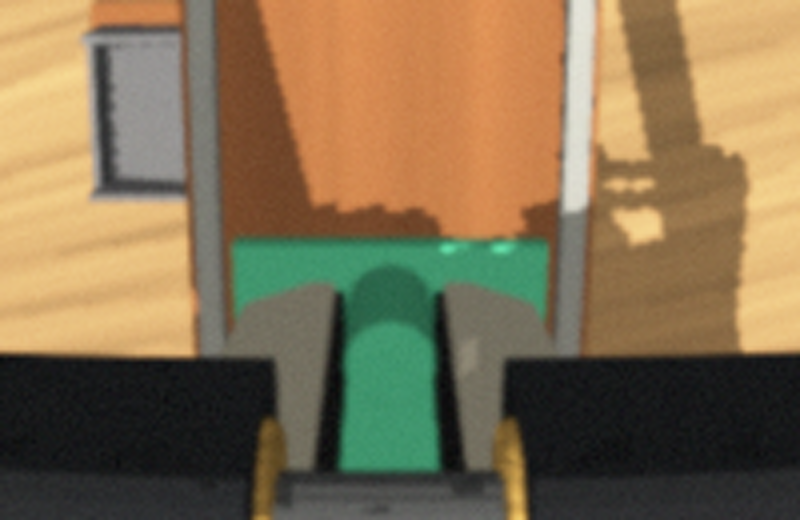

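View pics/s6.png

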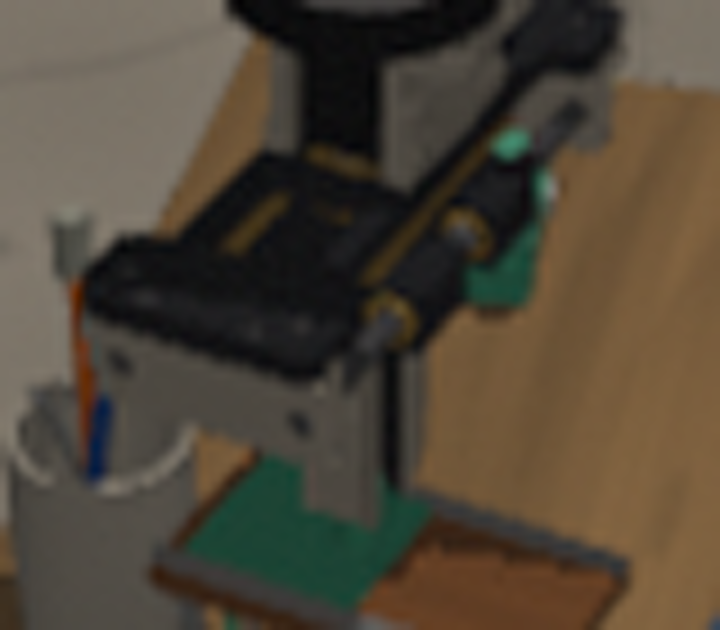

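```bash
python3 -m inch '[[[4,0,0],[0,0,0]],[[6,0,0],[0,0,0]],[[7,0,0],[0,0,0]],[[7,0,0],[0,0,0]],[[7,0,0],[0,0,0]],[[7,0,0],[0,0,0]],[[7,0,0],[0,0,0]],[[5,0,0],[0,0,0]],[[3.5,0,0],[0,0,0]],[[0,0,0],[0,0,0]],[[0,0,0],[0,0,0]]]';python3 go.py 0.573 0.110 0.271 76.2
python3 - <<'E'
from h import *
im=r.snapshot("wrist");crop("wrist",160,150,200,130,4,"w7.png",im)
im=r.snapshot("side");crop("side",220,135,80,70,9,"s7.png",im)
E
```

```text
t: 8.1
ee_pos: [0.52, 0.1235, 0.2721]
ee_rot: [-0.378, -3.118, -0.002]
wrist_force: [0.1, 5.4, 1.8]
width: 0.0134
t 8.1 pos [0.52   0.1235 0.2721] width 0.0134 F [0.1 5.4 1.8] j [ 0.02  0.19  1.42  0.    1.53 -1.31]
shift mm [-54.7  -0.4   1.1]
turn [ 0.001  -0.0008 -0.0003] or [-1.3000e-03 -1.6000e-03  3.1413e+00]
```

View pics/w7.png

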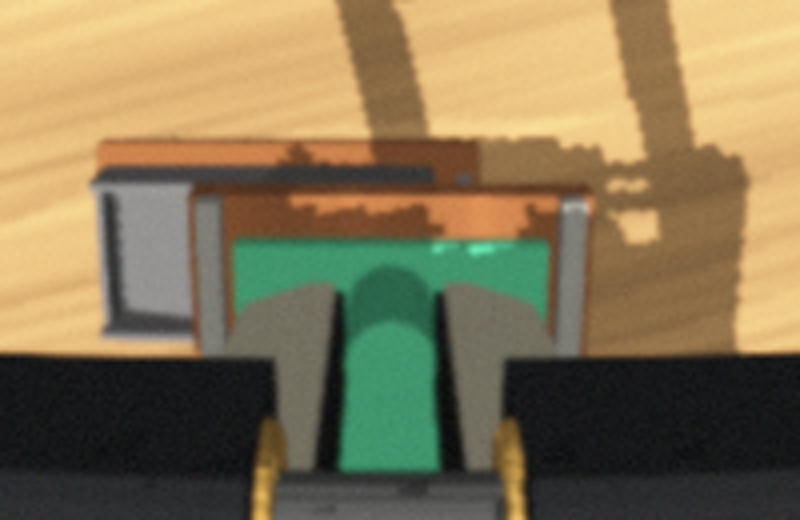

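View pics/s7.png

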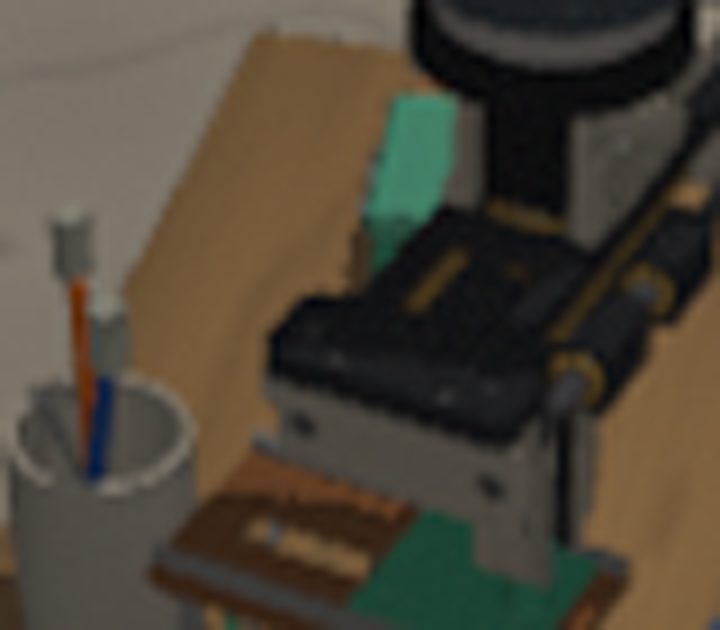

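```bash
python3 -m inch '[[[0,0,0],[0,0,0]],[[0,0,0],[0,0,0]],[[0,0,0],[0,0,0]],[[0,0,-10],[0,0,0]],[[0,0,-20],[0,0,0]],[[0,0,-30],[0,0,0]],[[0,0,-30],[0,0,0]],[[0,0,0],[0,0,0]]]' 36 12;python3 go.py 0.4635 -0.172 0.36 -16
python3 - <<'E'
from h import *
im=r.snapshot("side");crop("side",220,135,80,70,9,"s8.png",im)
E
```

```text
t: 9.0
ee_pos: [0.5228, 0.1223, 0.367]
ee_rot: [0.378, 3.11, 0.001]
wrist_force: [-1.2, -0.5, 0.8]
width: 0.0358
t 9.0 pos [0.5228 0.1223 0.367 ] width 0.0358 F [-1.2 -0.5  0.8] j [ 0.02  0.17  1.22 -0.    1.74 -1.31]
shift mm [ -13.  -300.     6.6]
turn [0.0079 0.0049 1.6079] or [-0.0049  0.0079 -1.5336]
```

View pics/s8.png

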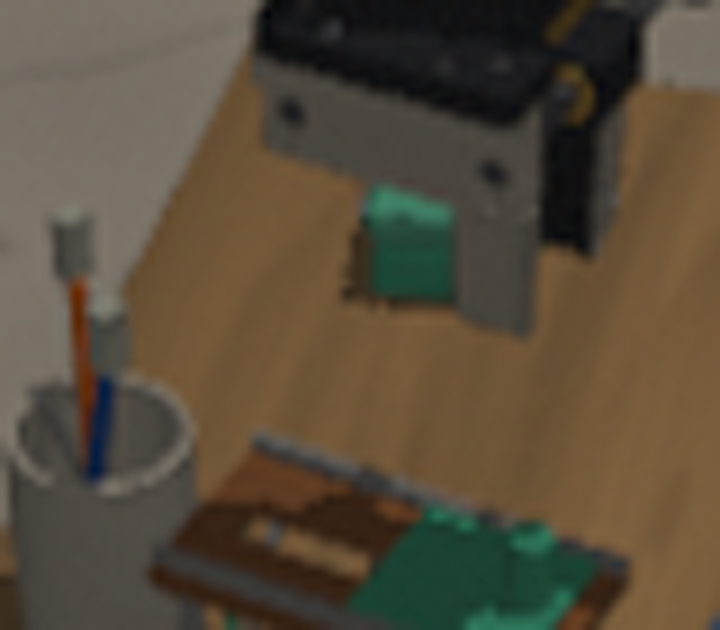

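```bash
python3 -m inch '[[[-1,-20,0],[0,0,0]],[[-2,-35,0],[0,0,0]],[[-2,-40,0],[0,0,0]],[[-2,-40,0],[0,0,0]],[[-2,-40,0],[0,0,0]],[[-2,-40,0],[0,0,0]],[[-1,-40,0],[0,0,0]],[[-1,-30,7],[0,0,0]],[[0,-15,0],[0,0,0]],[[0,0,0],[0,0,0]]]' 40 12 && python3 -m inch '[[[0,0,10],[0,0,0.134]],[[0,0,10],[0,0,0.134]],[[0,0,10],[0,0,0.134]],[[0,0,10],[0,0,0.134]],[[0,0,10],[0,0,0.134]],[[0,0,10],[0,0,0.134]],[[0,0,10],[0,0,0.134]],[[0,0,10],[0,0,0.134]],[[0,0,10],[0,0,0.134]],[[0,0,10],[0,0,0.134]],[[0,0,0],[0,0,0.134]],[[0,0,0],[0,0,0.134]]]';python3 -m inch '[[[0,0,0],[0,0,0]],[[0,0,0],[0,0,0]]]'; python3 go.py 0.4635 -0.172 0.26 -16
python3 - <<'E'
from h import *
im=r.snapshot("wrist");cv2.imwrite("pics/w9.png",im[:,:,::-1]);crop("wrist",180,130,150,120,5,"w9c.png",im)
im=r.snapshot("top");crop("top",180,150,80,90,7,"t9.png",im)
E
```

```text
t: 10.05
ee_pos: [0.4611, -0.173, 0.3538]
ee_rot: [-0.383, -3.116, -0.001]
wrist_force: [0.3, 0.5, -0.3]
width: 0.0401
t: 11.25
ee_pos: [0.4622, -0.1696, 0.2546]
ee_rot: [-2.511, -1.886, -0.001]
wrist_force: [-0.5, -0.6, 0.5]
width: 0.0399
t: 11.45
ee_pos: [0.4622, -0.1706, 0.255]
ee_rot: [-2.504, -1.897, -0.001]
wrist_force: [-0.6, 0.1, 0.7]
width: 0.0401
t 11.45 pos [ 0.4622 -0.1706  0.255 ] width 0.0401 F [-0.6  0.1  0.7] j [-0.58  0.12  1.55  0.    1.48 -0.31]
shift mm [-1.   1.6 -5. ]
turn [ 0.0002 -0.0003  0.0053] or [ 5.0000e-04  4.0000e-04 -3.1363e+00]
```

View pics/w9.png

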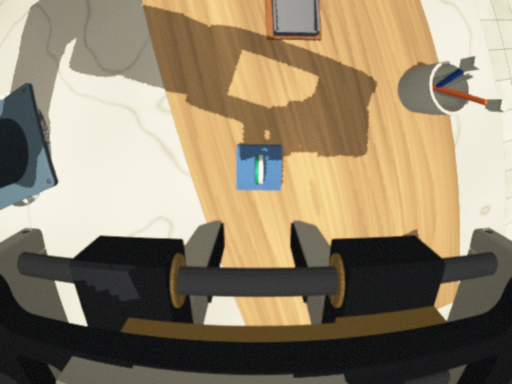

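View pics/w9c.png

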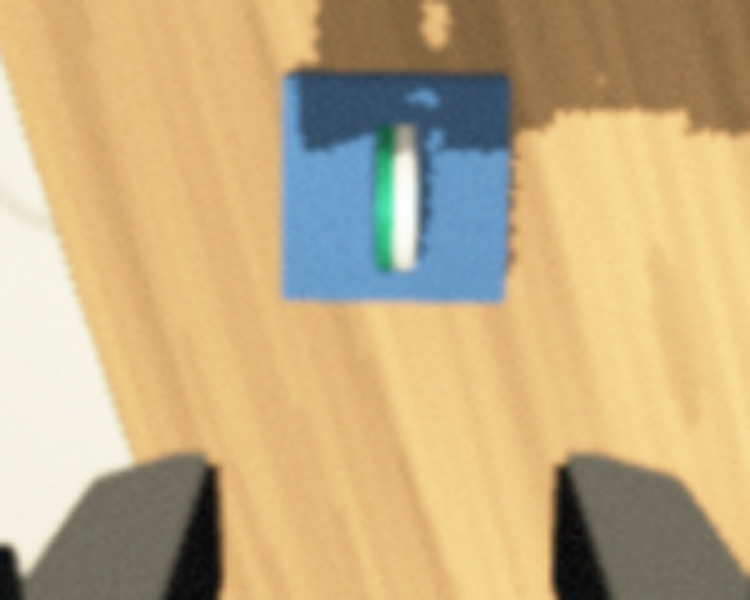

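View pics/t9.png

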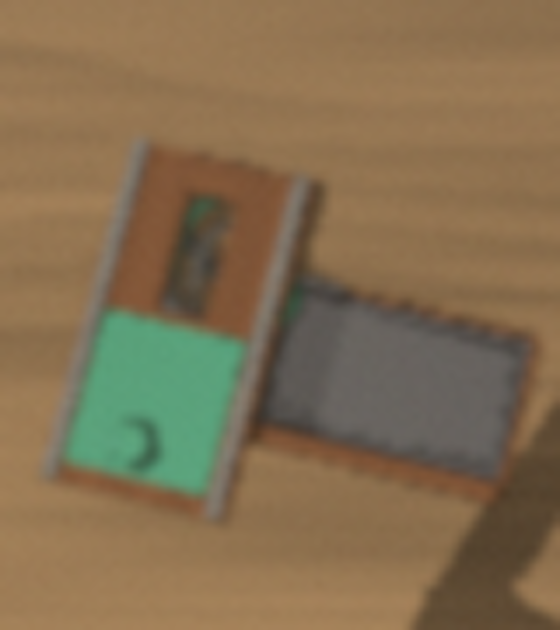

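Run:
```python
from h import *
def W(pts,z,s,off): return np.array([wpix((np.array(p)+.5)/s-.5+np.array(off),z) for p in pts])
s=W([[287,73],[510,73],[503,300],[283,300]],.04,5,(180,130));print(s.round(4),s.mean(0))
for i in range(4): d=s[(i+1)%4]-s[i];print(np.linalg.norm(d).round(4),np.degrees(np.arctan2(d[1],d[0])).round(1))
print("token top",W([[398,197]],.070,5,(180,130)))
m=np.array([onz("top",(np.array(p)+.5)/7-.5+[180,150],.281) for p in [[188,190],[236,200],[207,318],[160,306]]]);print("slot",m.round(4),m.mean(0))
for i in range(4): d=m[(i+1)%4]-m[i];print(np.linalg.norm(d).round(4),np.degrees(np.arctan2(d[1],d[0])).round(1))
```

```text
[[ 0.4436 -0.134   0.04  ]
 [ 0.5032 -0.1508  0.04  ]
 [ 0.4846 -0.2131  0.04  ]
 [ 0.424  -0.196   0.04  ]] [ 0.46385574 -0.17346415  0.04      ]
0.0619 -15.7
0.065 -106.6
0.0629 164.2
0.0649 72.5
token top [[ 0.46493449 -0.17100131  0.07      ]]
slot [[0.6151 0.1111 0.281 ]
 [0.6113 0.0936 0.281 ]
 [0.5683 0.1031 0.281 ]
 [0.5727 0.1201 0.281 ]] [0.59185969 0.10697803 0.281     ]
0.0178 -102.2
0.0441 167.5
0.0175 75.5
0.0433 -12.1
```

```bash
python3 - <<'E'
from h import *
ey=np.array([np.cos(np.radians(74)),np.sin(np.radians(74)),0]);a=np.linspace(0,2*np.pi,200)
ex=np.array([np.sin(np.radians(74)),-np.cos(np.radians(74)),0])
for s in (-2,0,2):
  for xo in (-.005,.005):
    c=np.array([.4639,-.1732,.05])+ey*s*1e-3+ex*xo
    P=c+.02*np.cos(a)[:,None]*ey+.02*np.sin(a)[:,None]*[0,0,1]
    uv=(proj("wrist",P)-[180,130]+.5)*5;print(s,xo,uv[:,1].min().round(),uv[:,1].max().round(),uv[:,0].min().round(),uv[:,0].max().round())
E
python3 go.py 0.4639 -0.1731 0.018 -16
```

```text
-2 -0.005 128.0 273.0 378.0 379.0
-2 0.005 128.0 274.0 413.0 416.0
0 -0.005 120.0 266.0 378.0 379.0
0 0.005 121.0 266.0 413.0 416.0
2 -0.005 113.0 259.0 378.0 379.0
2 0.005 113.0 259.0 413.0 416.0
t 11.55 pos [ 0.4621 -0.1711  0.255 ] width 0.0401 F [0.6 0.3 0.5] j [-0.58  0.12  1.55  0.    1.48 -0.31]
shift mm [ -1.5   2.2 237. ]
turn [ 0.0002 -0.0002  0.0037] or [ 2.0000e-04  3.0000e-04 -3.1378e+00]
```

```bash
python3 -m inch '[[[-1,1,15],[0,0,0.004]],[[-1.5,1,30],[0,0,0]],[[0,0,40],[0,0,0]],[[0,0,40],[0,0,0]],[[0,0,35],[0,0,0]],[[0,0,25],[0,0,0]],[[0,0,15],[0,0,0]],[[0,0,10],[0,0,0]],[[0,0,0],[0,0,0]],[[0,0,0],[0,0,0]]]' 40 10; python3 go.py 0.4636 -0.1740 0.018 -16
python3 - <<'E'
from h import *
im=r.snapshot("wrist");crop("wrist",160,130,200,130,4,"w10.png",im)
im=r.snapshot("side");crop("side",270,150,90,80,8,"s10.png",im)
E
```

```text
t: 12.55
ee_pos: [0.4636, -0.175, 0.0454]
ee_rot: [2.511, 1.886, 0.0]
wrist_force: [-0.9, 0.2, -0.5]
width: 0.0403
t 12.55 pos [ 0.4636 -0.175   0.0454] width 0.0403 F [-0.9  0.2 -0.5] j [-0.59  0.31  1.85  0.    0.98 -0.3 ]
shift mm [ 1.  -0.3 27.4]
turn [ 0.0008  0.0003 -0.0032] or [ 4.0000e-04 -1.3000e-03  3.1384e+00]
```

View pics/w10.png

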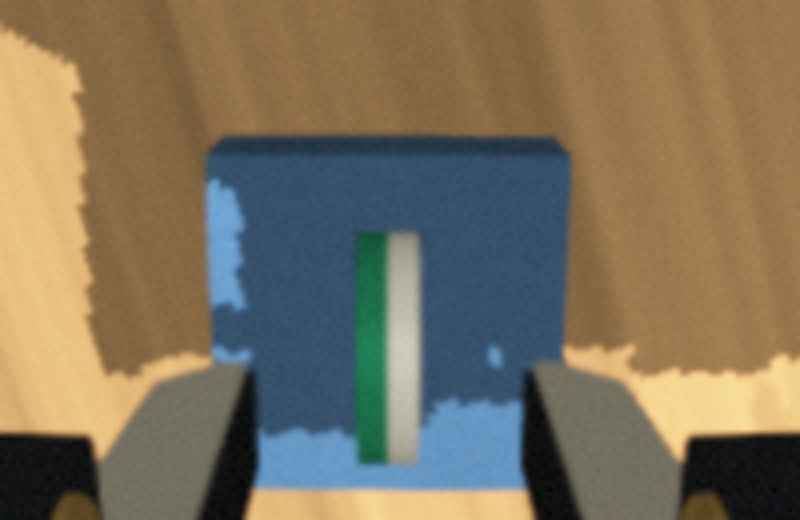

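View pics/s10.png

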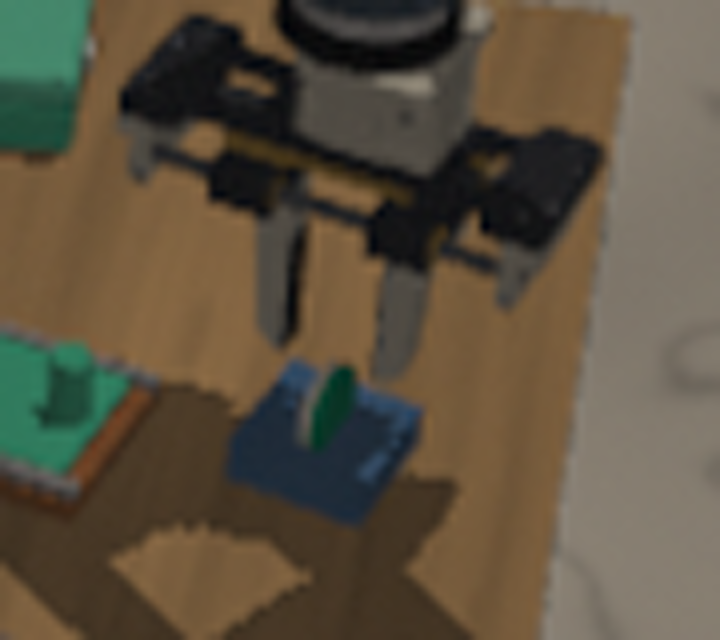

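```bash
python3 - <<'E'
from h import *
ey=np.array([np.cos(np.radians(74)),np.sin(np.radians(74)),0]);a=np.linspace(0,2*np.pi,200)
ex=np.array([np.sin(np.radians(74)),-np.cos(np.radians(74)),0])
for s in (-2,-1,0,1):
  for xo in (-.005,.005):
    c=np.array([.4639,-.1732,.05])+ey*s*1e-3+ex*xo
    P=c+.02*np.cos(a)[:,None]*ey+.02*np.sin(a)[:,None]*[0,0,1]
    uv=(proj("wrist",P)-[160,130]+.5)*4;print(s,xo,uv[:,1].min().round(),uv[:,1].max().round(),uv[:,0].min().round(),uv[:,0].max().round())
E
python3 go.py 0.4636 -0.1740 0.018 -16
```

```text
-2 -0.005 239.0 472.0 356.0 362.0
-2 0.005 239.0 472.0 415.0 421.0
-1 -0.005 234.0 467.0 356.0 362.0
-1 0.005 233.0 467.0 415.0 421.0
0 -0.005 228.0 462.0 356.0 362.0
0 0.005 228.0 461.0 415.0 421.0
1 -0.005 222.0 456.0 356.0 362.0
1 0.005 222.0 456.0 415.0 421.0
t 12.65 pos [ 0.464  -0.1752  0.0459] width 0.0402 F [-0.2 -0.5 -0.6] j [-0.59  0.31  1.85  0.    0.98 -0.3 ]
shift mm [ 1.1 -0.8 27.9]
turn [ 0.0021  0.0006 -0.0034] or [ 9.0000e-04 -3.2000e-03  3.1382e+00]
```

```bash
python3 -m inch '[[[1.3,-0.6,7],[0,0,-0.003]],[[0,0,8],[0,0,0]],[[0,0,7],[0,0,0]],[[0,0,5],[0,0,0]],[[0,0,0],[0,0,0]],[[0,0,0],[0,0,0]]]'; python3 go.py 0.4637 -0.1737 0.018 -16;python3 -m inch '[[[0,0,0],[0,0,0]],[[0,0,0],[0,0,0]],[[0,0,0],[0,0,0]],[[0,0,0],[0,0,0]],[[0,0,0],[0,0,0]],[[0,0,0],[0,0,0]]]' 2 12; python3 go.py 0.4637 -0.1737 0.018 -16;python3 - <<'E'
from h import *
im=r.snapshot("side");crop("side",270,150,90,80,8,"s11.png",im)
E
```

```text
t: 13.25
ee_pos: [0.4628, -0.1733, 0.0176]
ee_rot: [-2.509, -1.889, 0.0]
wrist_force: [0.6, -0.5, 0.1]
width: 0.0399
t 13.25 pos [ 0.4628 -0.1733  0.0176] width 0.0399 F [ 0.6 -0.5  0.1] j [-0.58  0.35  1.88  0.    0.91 -0.3 ]
shift mm [-0.1  1.  -0.4]
turn [-0.0005 -0.0002 -0.0008] or [-2.0000e-04  8.0000e-04  3.1408e+00]
t: 13.85
ee_pos: [0.463, -0.1734, 0.018]
ee_rot: [2.509, 1.89, 0.0]
wrist_force: [0.5, 0.3, 0.5]
width: 0.0097
t 13.85 pos [ 0.463  -0.1734  0.018 ] width 0.0097 F [0.5 0.3 0.5] j [-0.58  0.35  1.88 -0.    0.91 -0.3 ]
shift mm [-0.1  0.8 -0. ]
turn [ 0.0003  0.0001 -0.0007] or [ 2.0000e-04 -4.0000e-04  3.1408e+00]
```

View pics/s11.png

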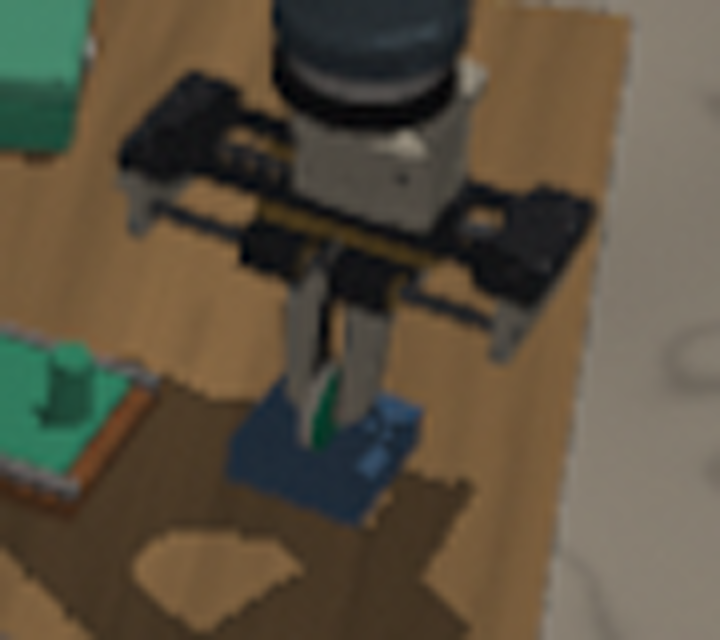

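```bash
python3 -m inch '[[[0,0,-8],[0,0,0]],[[0,0,-15],[0,0,0]],[[0,0,-25],[0,0,0]],[[0,0,-35],[0,0,0]],[[0,0,-40],[0,0,0]],[[0,0,-40],[0,0,0]],[[0,0,-40],[0,0,0]],[[0,0,-40],[0,0,0]],[[0,0,-35],[0,0,0]],[[0,0,-24],[0,0,0]],[[0,0,-10],[0,0,0]],[[0,0,0],[0,0,0]]]'; python3 go.py 0.5906 0.1060 0.33 -103.8
python3 - <<'E'
from h import *
im=r.snapshot("wrist");crop("wrist",160,180,200,130,4,"w12.png",im)
E
```

```text
t: 15.1
ee_pos: [0.4632, -0.1735, 0.3311]
ee_rot: [2.508, 1.888, 0.001]
wrist_force: [0.3, 0.3, -1.0]
width: 0.0098
t 15.1 pos [ 0.4632 -0.1735  0.3311] width 0.0098 F [ 0.3  0.3 -1. ] j [-0.58  0.1   1.39 -0.    1.65 -0.3 ]
shift mm [303.8  45.2   1. ]
turn [ 2.4000e-03 -1.2000e-03  1.5316e+00] or [ 1.2000e-03  2.4000e-03 -1.6099e+00]
```

View pics/w12.png

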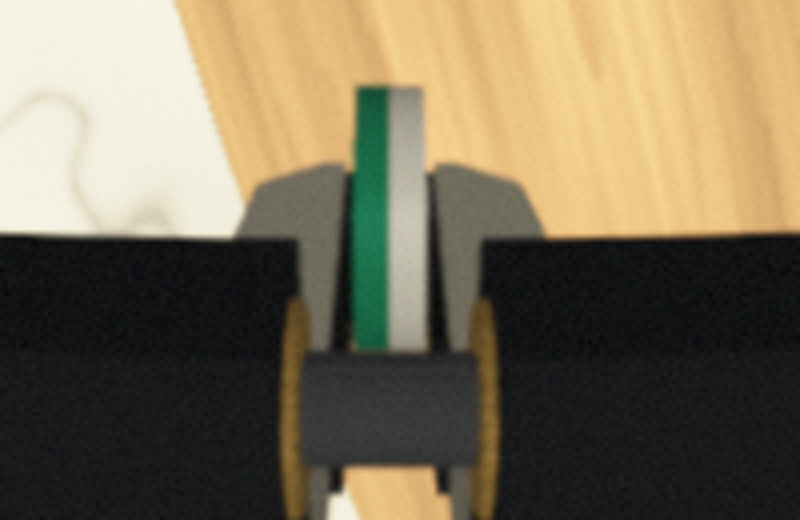

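```bash
python3 -m inch '[[[15,2,0],[0,0,0]],[[30,5,0],[0,0,0]],[[40,6,0],[0,0,0]],[[40,6,0],[0,0,0]],[[40,6,0],[0,0,0]],[[40,6,0],[0,0,0]],[[40,6,0],[0,0,0]],[[30,4,0],[0,0,0]],[[18,3,0],[0,0,0]],[[8,1,0],[0,0,0]],[[0,0,0],[0,0,0]]]' && python3 -m inch '[[[0,0,0],[0,0,0.127]],[[0,0,0],[0,0,0.128]],[[0,0,0],[0,0,0.128]],[[0,0,0],[0,0,0.128]],[[0,0,0],[0,0,0.128]],[[0,0,0],[0,0,0.128]],[[0,0,0],[0,0,0.128]],[[0,0,0],[0,0,0.128]],[[0,0,0],[0,0,0.128]],[[0,0,0],[0,0,0.128]],[[0,0,0],[0,0,0.127]],[[0,0,0],[0,0,0.126]]]';python3 -m inch '[[[0,0,0],[0,0,0]],[[0,0,0],[0,0,0]],[[0,0,0],[0,0,0]]]'; python3 go.py 0.5906 0.1060 0.259 -103.8
python3 - <<'E'
from h import *
im=r.snapshot("wrist");cv2.imwrite("pics/w13.png",im[:,:,::-1])
im=r.snapshot("side");crop("side",210,120,90,80,8,"s13.png",im)
E
```

```text
t: 16.25
ee_pos: [0.5891, 0.1037, 0.3287]
ee_rot: [-2.508, -1.89, 0.003]
wrist_force: [-0.3, -0.0, -0.3]
width: 0.0103
t: 17.45
ee_pos: [0.5889, 0.1015, 0.33]
ee_rot: [3.117, -0.39, -0.0]
wrist_force: [0.8, -0.7, -0.5]
width: 0.01
t: 17.75
ee_pos: [0.5892, 0.1028, 0.3299]
ee_rot: [3.119, -0.376, 0.0]
wrist_force: [0.3, 0.2, -0.8]
width: 0.0098
t 17.75 pos [0.5892 0.1028 0.3299] width 0.0098 F [ 0.3  0.2 -0.8] j [-0.01  0.3   1.14 -0.    1.7   1.8 ]
shift mm [ 0.6 -3.5 70.9]
turn [ 0.0001 -0.0001  0.0011] or [ 1.0000e-04  2.0000e-04 -3.1405e+00]
```

View pics/w13.png

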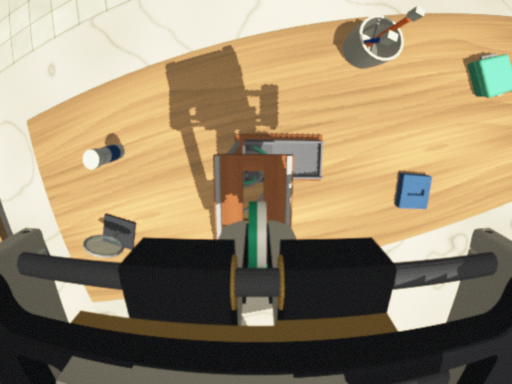

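View pics/s13.png

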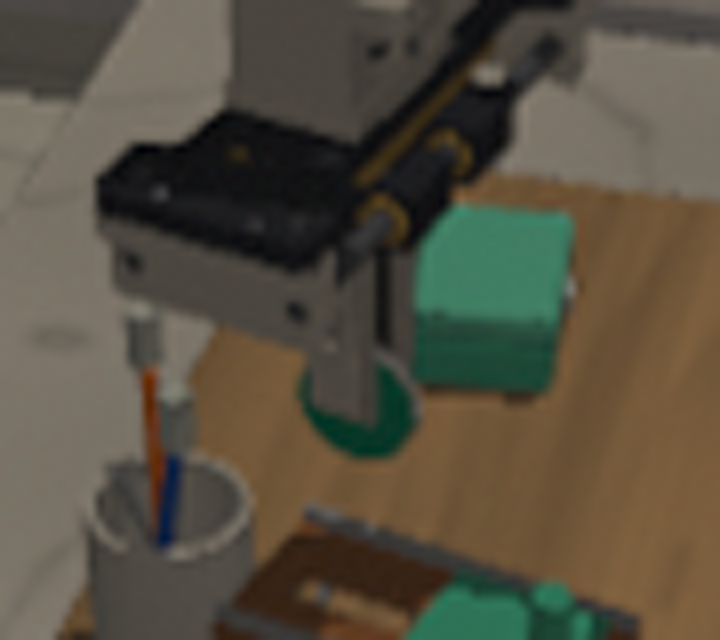

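Run:
```python
from h import *
im=cv2.imread("pics/w13.png")[:,:,::-1];crop("wrist",200,140,110,100,7,"w13c.png",im)
ang=np.radians(76.1);ex=np.array([np.cos(ang),np.sin(ang),0]);ey=np.array([-ex[1],ex[0],0]);m=np.array([.5906,.106,.281])
for n,x,y,z in [("slot",-.009,-.0225,0),("slot",.009,-.0225,0),("slot",.009,.0225,0),("slot",-.009,.0225,0),("plate",-.034,-.036,0),("plate",.034,-.036,0),("rail",-.030,-.036,.005),("rail",.03,-.036,.005)]:
    print(n,x,y,((proj("wrist",m+ex*x+ey*y+[0,0,z])[0]-[200,140]+.5)*7).round())
```

```text
slot -0.009 -0.0225 [444. 225.]
slot 0.009 -0.0225 [294. 225.]
slot 0.009 0.0225 [298. 578.]
slot -0.009 0.0225 [441. 579.]
plate -0.034 -0.036 [654. 116.]
plate 0.034 -0.036 [ 85. 115.]
rail -0.03 -0.036 [626. 121.]
rail 0.03 -0.036 [113. 120.]
```

View pics/w13c.png

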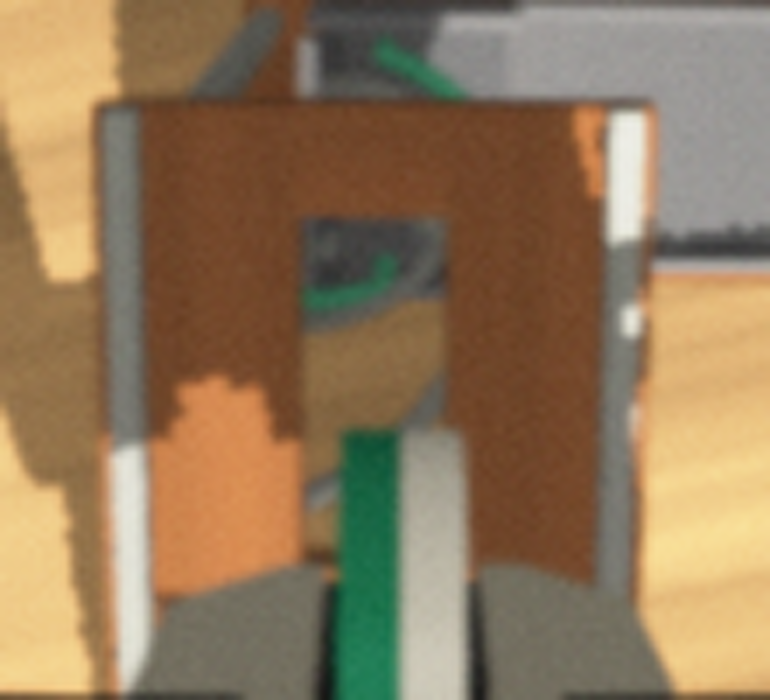

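```bash
python3 -m inch '[[[1.2,-3,10],[0,0,0]],[[0,0,15],[0,0,0]],[[0,0,15],[0,0,0]],[[0,0,6],[0,0,0]],[[0,0,0],[0,0,0]],[[0,0,0],[0,0,0]]]'; python3 go.py 0.5911 0.1054 0.259 -103.8
python3 - <<'E'
from h import *
im=r.snapshot("wrist");crop("wrist",200,140,110,100,7,"w14.png",im)
im=r.snapshot("side");crop("side",210,120,90,80,8,"s14.png",im)
E
```

```text
t: 18.45
ee_pos: [0.5914, 0.1063, 0.2841]
ee_rot: [-3.119, 0.377, -0.0]
wrist_force: [-1.1, 0.1, -0.8]
width: 0.0099
t 18.45 pos [0.5914 0.1063 0.2841] width 0.0099 F [-1.1  0.1 -0.8] j [-0.01  0.31  1.23  0.    1.6   1.8 ]
shift mm [-0.1  0.9 25.1]
turn [-0.0001 -0.0003  0.    ] or [ 5.0000e-04 -2.0000e-04 -3.1416e+00]
```

View pics/w14.png

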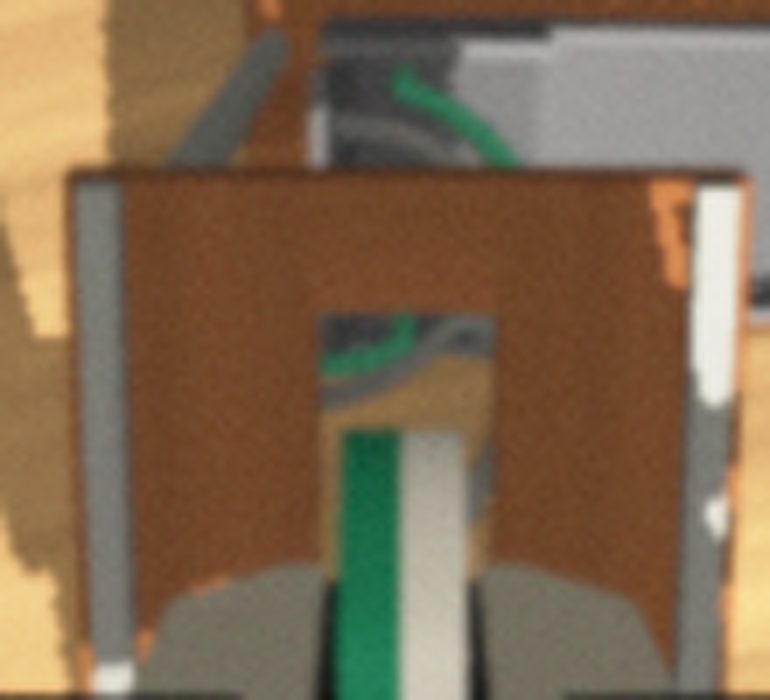

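View pics/s14.png

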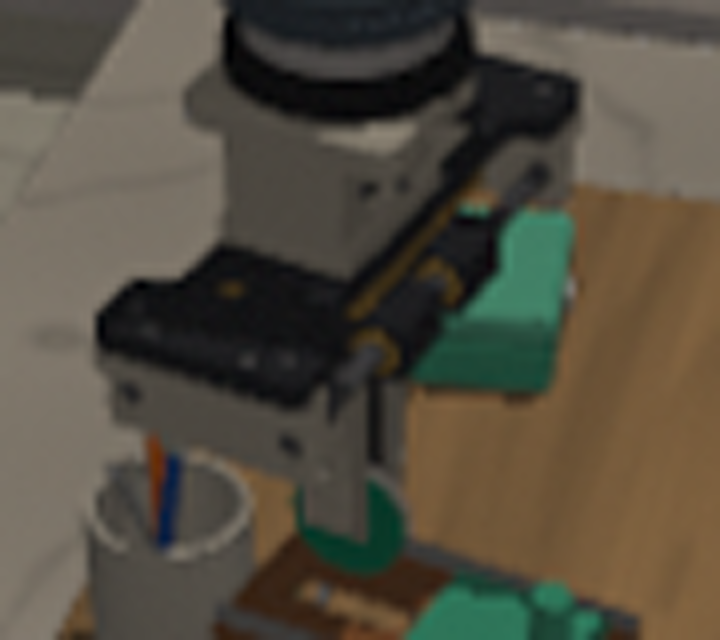

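```bash
python3 -m inch '[[[0,0.6,7],[0,0,0]],[[0,0,7],[0,0,0]],[[0,0,6],[0,0,0]],[[0,0,5],[0,0,0]],[[0,0,0],[0,0,0]],[[0,0,0],[0,0,0]]]'; python3 go.py 0.5911 0.1054 0.259 -103.8
python3 - <<'E'
from h import *
im=r.snapshot("wrist");crop("wrist",200,140,110,100,7,"w15.png",im)
im=r.snapshot("side");crop("side",210,120,90,80,8,"s15.png",im)
E
```

```text
t: 19.15
ee_pos: [0.591, 0.1055, 0.2587]
ee_rot: [3.119, -0.378, -0.0]
wrist_force: [0.1, -0.9, -0.2]
width: 0.0101
t 19.15 pos [0.591  0.1055 0.2587] width 0.0101 F [ 0.1 -0.9 -0.2] j [-0.01  0.32  1.28 -0.    1.54  1.8 ]
shift mm [ 0.1  0.1 -0.3]
turn [ 0.0001  0.0003 -0.0004] or [ 5.0000e-04 -2.0000e-04  3.1412e+00]
```

View pics/w15.png

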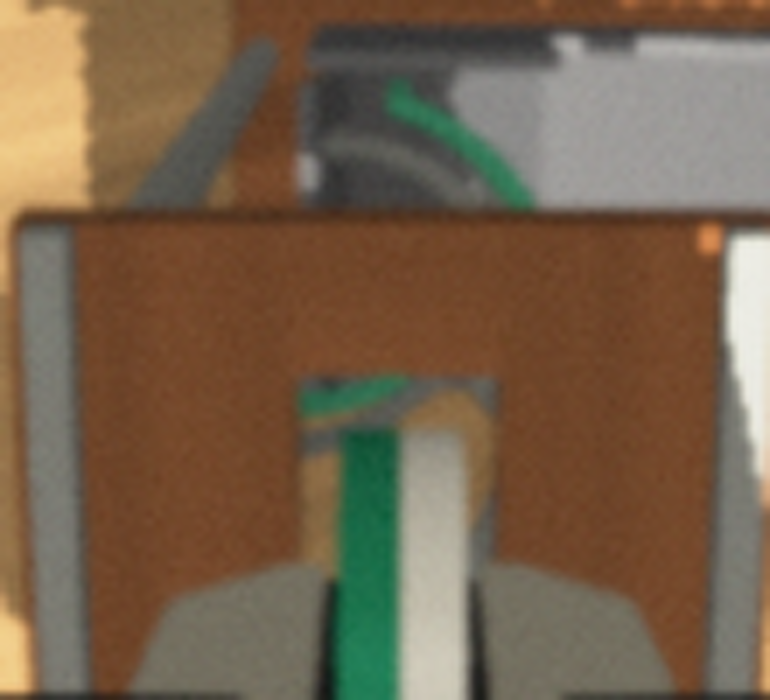

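View pics/s15.png

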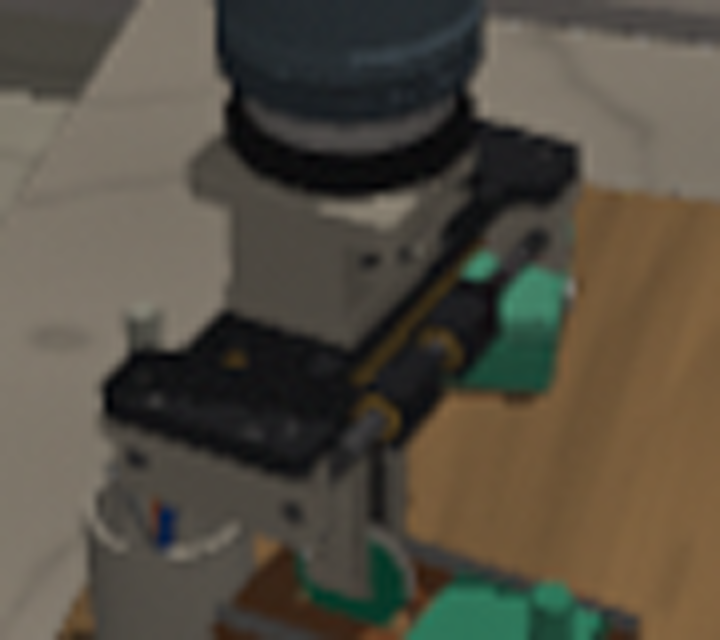

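Run:
```python
from h import *
ang=np.radians(76.1);ex=np.array([np.cos(ang),np.sin(ang),0]);ey=np.array([-ex[1],ex[0],0])
P=lambda w:((proj("wrist",w)[0]-[200,140]+.5)*7).round()
o=r.get_obs();c=o["ee_pos"]+[0,0,.032]
a=np.linspace(0,2*np.pi,100)
T=[P(c-ey*.02*np.cos(t)+np.array([0,0,.02*np.sin(t)]))[1] for t in a];print("token min row",min(T))
for yo in (-.001,0,.001): print(yo,P(np.array([.5911,.1054,.281])+ey*(-.0225+yo)),P(np.array([.5911,.1054,.281])+ey*(-.036+yo)))
print(P(c))
```

```text
token min row 431.0
-0.001 [395. 370.] [395. 217.]
0 [395. 381.] [395. 229.]
0.001 [395. 392.] [395. 240.]
[392. 665.]
```

```bash
python3 -m inch '[[[0,0,0],[0,0,0]],[[0,0,0],[0,0,0]],[[0,0,0],[0,0,0]],[[0,0,0],[0,0,0]],[[0,0,0],[0,0,0]],[[0,0,0],[0,0,0]]]' 17 12; python3 -m inch '[[[0,0,-5],[0,0,0]],[[0,0,-10],[0,0,0]],[[0,0,-20],[0,0,0]],[[0,0,-25],[0,0,0]],[[0,0,-15],[0,0,0]],[[0,0,0],[0,0,0]],[[0,0,0],[0,0,0]]]'
python3 - <<'E'
from h import *
im=r.snapshot("wrist");cv2.imwrite("pics/w16.png",im[:,:,::-1]);crop("wrist",200,110,130,110,6,"w16c.png",im)
im=r.snapshot("side");crop("side",210,170,90,80,8,"s16.png",im)
E
```

```text
t: 19.85
ee_pos: [0.5911, 0.1055, 0.2589]
ee_rot: [3.119, -0.378, 0.0]
wrist_force: [-0.3, 0.1, -0.1]
width: 0.017
t: 20.55
ee_pos: [0.5912, 0.1056, 0.3341]
ee_rot: [-3.119, 0.378, -0.001]
wrist_force: [0.6, -0.6, 0.1]
width: 0.0172
```

View pics/w16c.png

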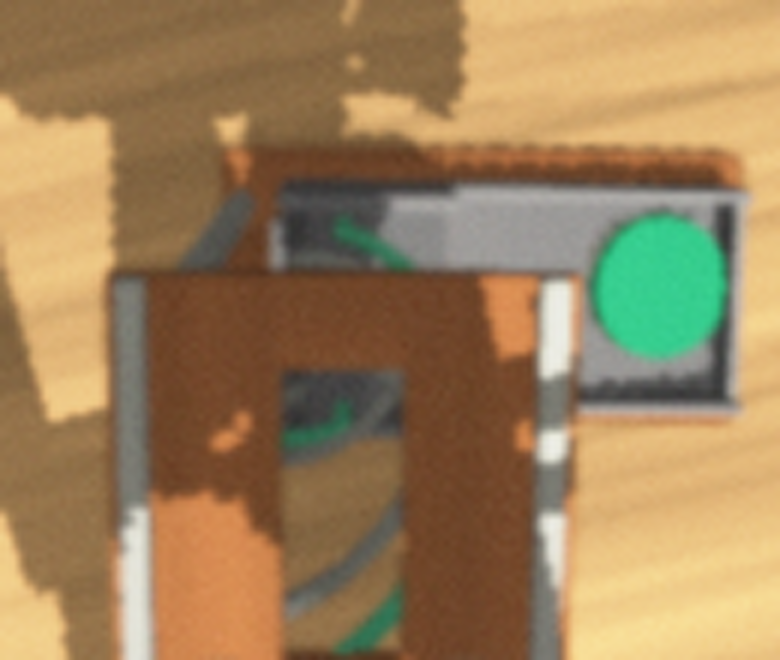

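View pics/s16.png

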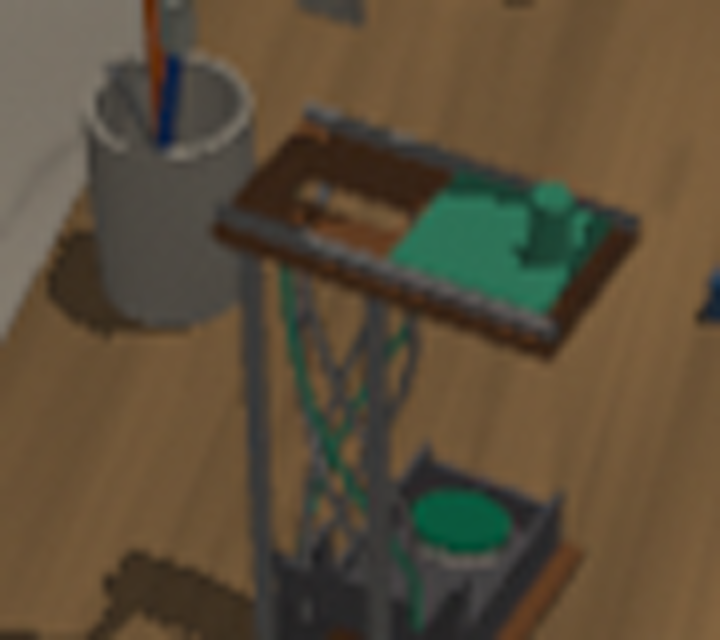

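```bash
python3 go.py 0.520 0.1237 0.271 -103.8
```

```text
t 20.65 pos [0.5906 0.1056 0.3328] width 0.0171 F [-0.3  0.  -0.6] j [-0.01  0.3   1.13 -0.    1.71  1.8 ]
shift mm [-72.8  -0.8  61.9]
turn [ 0.0004  0.0018 -0.0003] or [ 2.8000e-03 -7.0000e-04  3.1413e+00]
```

```bash
python3 -m inch '[[[-10,0,0],[0,0,0]],[[-20,-0.4,0],[0,0,0]],[[-22,-0.4,0],[0,0,0]],[[-15,0,5],[0,0,0]],[[-6,0,10],[0,0,0]],[[0,0,15],[0,0,0]],[[0,0,15],[0,0,0]],[[0,0,12],[0,0,0]],[[0,0,4],[0,0,0]],[[0,0,0],[0,0,0]],[[0,0,0],[0,0,0]]]' 34 12; python3 go.py 0.520 0.1237 0.271 -103.8;python3 -m inch '[[[0,0,0],[0,0,0]],[[0,0,0],[0,0,0]],[[0,0,0],[0,0,0]],[[0,0,0],[0,0,0]],[[0,0,0],[0,0,0]]]' 5 12
```

```text
t: 21.75
ee_pos: [0.5206, 0.1238, 0.2733]
ee_rot: [-3.119, 0.378, -0.001]
wrist_force: [-0.2, 0.2, -0.1]
width: 0.0339
t 21.75 pos [0.5206 0.1238 0.2733] width 0.0339 F [-0.2  0.2 -0.1] j [ 0.02  0.19  1.42 -0.    1.54  1.84]
shift mm [-0.6  0.2  2.3]
turn [-0.0001 -0.0006 -0.0003] or [-1.0000e-03  2.0000e-04  3.1413e+00]
t: 22.25
ee_pos: [0.5205, 0.1235, 0.2732]
ee_rot: [3.118, -0.378, 0.001]
wrist_force: [-0.6, -2.7, 1.2]
width: 0.0131
```

```bash
python3 -m inch '[[[4,0,0],[0,0,0]],[[6,0,0],[0,0,0]],[[7,0,0],[0,0,0]],[[7,0,0],[0,0,0]],[[7,0,0],[0,0,0]],[[7,0,0],[0,0,0]],[[7,0,0],[0,0,0]],[[5,0,0],[0,0,0]],[[3.5,0,0],[0,0,0]],[[1,0,0],[0,0,0]],[[0,0,0],[0,0,0]],[[0,0,0],[0,0,0]]]'
python3 - <<'E'
from h import *
im=r.snapshot("wrist");crop("wrist",190,110,150,110,5,"w17.png",im)
E
```

```text
t: 23.45
ee_pos: [0.5738, 0.1104, 0.2731]
ee_rot: [3.118, -0.378, 0.001]
wrist_force: [-2.9, -1.8, 5.0]
width: 0.0132
```

View pics/w17.png

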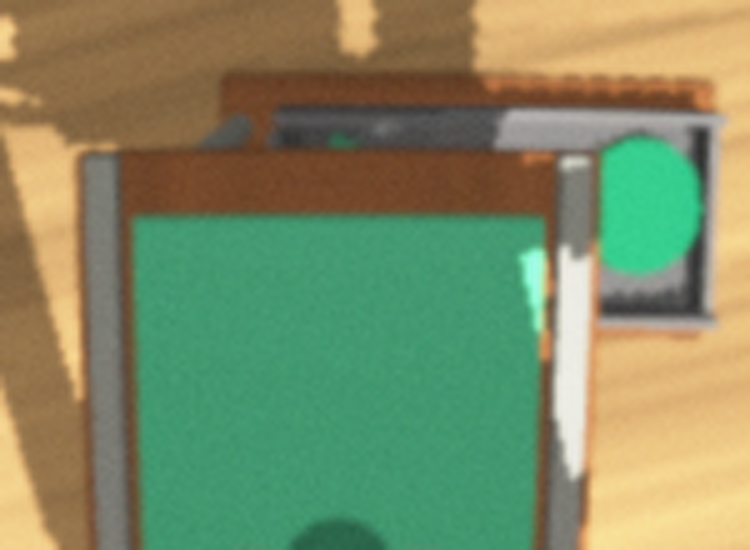

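```bash
python3 -m inch '[[[1.5,0,0],[0,0,0]],[[0,0,0],[0,0,0]]]'; python3 -m inch '[[[0,0,0],[0,0,0]],[[0,0,0],[0,0,0]],[[0,0,0],[0,0,0]],[[0,0,-10],[0,0,0]],[[0,0,-25],[0,0,0]],[[0,0,-35],[0,0,0]],[[-20,0,-30],[0,0,0]],[[-40,0,0],[0,0,0]],[[-40,0,0],[0,0,0]],[[-40,0,0],[0,0,0]],[[-30,0,0],[0,0,0]],[[0,0,0],[0,0,0]]]' 36 12
python3 - <<'E'
from h import *
print(r.get_obs()["ee_pos"])
im=r.snapshot("top");crop("top",180,150,80,90,7,"t18.png",im)
im=r.snapshot("side");cv2.imwrite("pics/s18f.png",im[:,:,::-1]);crop("side",210,170,90,80,8,"s18.png",im)
E
```

```text
t: 23.7
ee_pos: [0.5739, 0.1103, 0.2731]
ee_rot: [3.119, -0.378, -0.004]
wrist_force: [-6.4, -1.9, 8.3]
width: 0.0132
t: 24.9
ee_pos: [0.407, 0.1521, 0.375]
ee_rot: [-3.118, 0.374, -0.005]
wrist_force: [0.4, -1.0, -0.3]
width: 0.0361
[0.40698637 0.15206612 0.37499884]
```

View pics/t18.png

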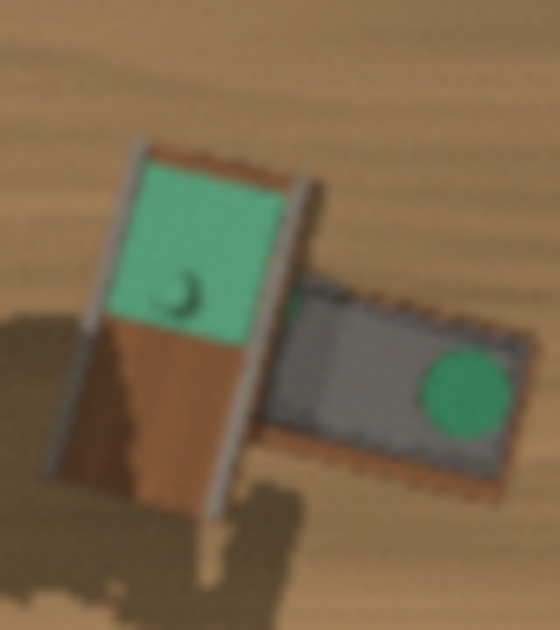

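View pics/s18.png

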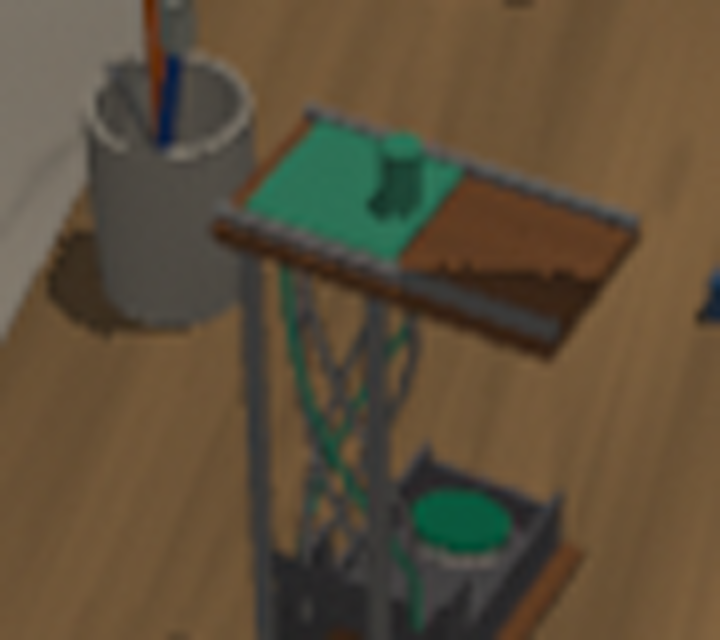

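View pics/s18f.png

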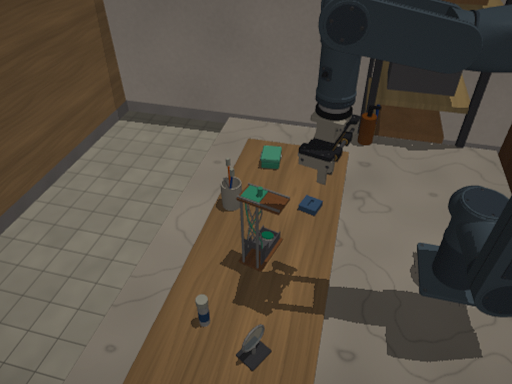

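Run:
```python
from h import *
ang=np.radians(76.1);ex=np.array([np.cos(ang),np.sin(ang),0]);tray=np.array([.5906,.106,.0357])-.085*ex
p=onz("top",(np.array([466.,392])+.5)/7-.5+[180,150],.038);print(tray,p,np.linalg.norm(p-tray))
m=[onz("top",(np.array(q)+.5)/7-.5+[180,150],.2855) for q in [[148,162],[287,192],[243,343],[105,313]]];m=np.mean(m,0);ey=np.array([-ex[1],ex[0],0]);print("shutter",(m-[.5906,.106,0])@ey)
print(r.finish_job())
```

```text
[0.57018062 0.0234891  0.0357    ] [0.57426845 0.02090314 0.038     ] 0.005356076338843033
shutter -0.0005557793227021345
the job is handed in; nothing more can be done
None
```

I slid the shutter open by its knob, then took the token from its stand and turned it so its green face looked towards the chute's +x. I let it go about 10 mm down in the slot, slid the shutter back against its stop and backed the arm clear. The job is handed in at about 25 s of the 54 s; no verdict was reported.

**Last checks:**
- **Token:** the wrist, top and side pictures all show it flat in the tray with the green side up. The top picture puts it about 5 mm from the tray's centre. By eye it sits nearer the tray's outer end, so that figure may be low; I did not work out a second one.
- **Shutter:** it reached its stop under a light push. The top picture puts it within about 1 mm of shut.
- **Bystanders:** they look where they were at the start in the side picture; I did not measure them.

**What disagreed or failed:**
- **Finger ends:** the real ends are about 26 mm short of the reported TCP. My first try at the knob therefore closed on air, touching nothing, and I corrected for the offset from then on.
- **Side camera:** its positions were about 10 mm off from those of the top and wrist cameras, which agreed to 1 to 2 mm. I used the top and wrist cameras.

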